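Restock the indexing supply stage

TASK

Restock the indexing stage: first stack all the red-marked tubs squarely in one upright column on the red-outlined pad, which stands at the loading mark, then pull the spring plunger's knob, turn the stage anticlockwise (seen from above) to the next hole and let the plunger lock fully home. Now stack all the blue-marked tubs in the same way on the blue-outlined pad that has come to the loading mark, and index the stage on to the third and last hole in the same way, so that it ends locked with both columns standing square and untouched; do not disturb the other things on the bench.

Things in the scene. Friction and masses are not known exactly. Their poses are not given: they have to be found in the camera images.
- red_tub1: closed white tub with a red square (44 mm) on its lid and a red label on one side, 66 x 66 mm in plan, 64 mm tall, straight sides and flat lid, about 0.12 kg; may be absent; origin at the centre of its underside, z up, x and y square to its sides
- red_tub2: closed white tub with a red square (44 mm) on its lid and a red label on one side, 66 x 66 mm in plan, 64 mm tall, straight sides and flat lid, about 0.12 kg; may be absent; origin at the centre of its underside, z up, x and y square to its sides
- red_tub3: closed white tub with a red square (44 mm) on its lid and a red label on one side, 66 x 66 mm in plan, 64 mm tall, straight sides and flat lid, about 0.12 kg; may be absent; origin at the centre of its underside, z up, x and y square to its sides
- blue_tub1: closed white tub with a blue square (44 mm) on its lid and a blue label on one side, 66 x 66 mm in plan, 64 mm tall, straight sides and flat lid, about 0.12 kg; origin at the centre of its underside, z up, x and y square to its sides
- blue_tub2: closed white tub with a blue square (44 mm) on its lid and a blue label on one side, 66 x 66 mm in plan, 64 mm tall, straight sides and flat lid, about 0.12 kg; origin at the centre of its underside, z up, x and y square to its sides
- stage (a joint): angle of the turning stage in rad, growing anticlockwise seen from above; 0 locked in the first hole (the start), 1.571 in the second, 3.142 in the third and last, stops at -0.06 and 3.3. It turns easily (about 0.1 N m friction) once the plunger is pulled clear
- plunger (a joint): lift of the spring plunger in m: 0 fully home in a hole, about 0.008 when its pin rides on top of the base plate between holes, clear of the plate above 0.010, stop at 0.016. A spring pushes it down with 5 N when home to 10 N at the stop. The 8 mm round-nosed pin falls into the 10 mm hole when within about 3 mm of its middle; when the pin is home the stage has only about 0.01 rad of play
- knob_grip (a point): middle of the plunger's round black knob with a yellow ring (30 mm diameter, 30 mm tall, on a 26 mm brass collar, reaching 15 mm above and below this point), 120 mm from the turning axis, 52 mm above the bench when home. The plunger rides on an arm of the stage: pull the knob straight up, carry it round the axis while it is held up, let it down into the next hole. The knob does not spin on the plunger, so a grip turns with the stage
- stage_axis (a point): on the stage's vertical turning axis, 24 mm above the bench, at the top of the hub. The round base plate below has 155 mm radius, 6 mm thickness, three holes 120 mm from the axis a quarter turn apart, and is fixed to the bench
- red_bay (a point): centre of the top of the square red outline (76 mm) painted in the middle of a flat 100 mm pad on the stage, 100 mm from the axis, 14 mm above the bench; no rim; its x points inward along the radius, y across it; turns with the stage; at the loading mark when the stage is in the first hole
- blue_bay (a point): centre of the top of the square blue outline (76 mm) painted in the middle of a flat 100 mm pad on the stage, 100 mm from the axis, 14 mm above the bench, a quarter turn clockwise of the red one seen from above; its x lies across the radius, y points outward along it; at the loading mark when the stage is in the second hole
- load_mark (a point): the loading place, fixed to the base: 100 mm from the axis, 14 mm above the bench, over the tongue with the green arrow on the left side of the base as seen from the robot
- solder_spool: solder spool, 54 mm wide, standing at the back, bystander
- torque_driver: dark torque screwdriver, 186 mm long, lying at the front right, bystander
- pliers: blue long-nosed pliers, 134 mm long, lying at the front left, bystander
Not all that is in view belongs to the job. What is shaped like the red_tub2 but pink is not meant.

How it is judged:
By the outcome, as a careful person would: the job done as asked, in the order asked, and still so for the second after the job is handed in, with the robot touching nothing.
Of red_tub1, red_tub2, red_tub3 only 2 to 3 are there at a start; the rules pass over those that are not, and their reading is None.
At some moment in a run one of blue_tub1, blue_tub2 may be knocked a few centimetres aside while the robot is not near it.
Once in a run the grip may slacken for a moment while it holds something.
It also fails if it takes over 210 s, if anything falls off the work surface, if the arm or the gripper's body presses on something with over 40 N, if the wrist force passes 120 N, or if a joint passes its speed limit or range.

ROBOT

A 7-joint arm with a two-finger parallel gripper is mounted at the origin on a cart in front of the work surface, level with it; the furniture and walls round the work are solid. World frame = base frame: x ahead of the robot, y to its left, z up, the work surface at z = 0. Lengths are in mm, angles in rad, forces in N, time in s.
With the tool pointing down it reaches from about 400 to 875 mm from the base axis. Payload 4.4 kg.
Tool frame: the origin (TCP) lies at the very end of the fingers, on their centre line; the grasp point (between the pads) lies 19 mm behind it; z points along the fingers, y is the direction in which the jaws open and shut (so a half turn about z gives the same grasp; the last joint's range is limited). The gripper opens to 85 mm and grips with 20 to 120 N. Pads are 22 mm wide; open, the fingers measure 114 mm over their backs; the gripper's body (76 mm by 85 mm) begins 54 mm behind the grasp point. The pads swing forward as they close: fully open they stand 13 mm farther back than shut.
Start: joints at [-1.339, 0.628, 0.038, 1.517, -0.027, 0.996, -0.02], TCP at [190.697, 621.412, 231.313] pointing down, gripper open.
Joint ranges: [-3.06, 3.06], [-0.37, 2.12], [-1.25, 1.32], [0.18, 2.47], [-1.1, 4.24], [0.23, 1.98], [-2.94, 2.94]. Speed limits (rad/s): [2.57, 2.57, 3.14, 3.14, 3.14, 3.14, 3.14].

INTERFACE

Orientations are given as [roll, pitch, yaw] about the fixed x, y, z axes, in that order (R = Rz(yaw) Ry(pitch) Rx(roll)).
In Python, from cell import ctrl, eyes gives the robot as it stands.
- The arm moves only by the tool move_arm, never from a script. Its argument "increments" is a list of rows, each a list of 6 numbers: the shift along the tool's x, y, z in cm, then the turn, a rotation vector about the tool's x, y, z in degrees. In form: [[x, y, z, wx, wy, wz], ...]. A call has 1 to 20 rows; each row is the pose to reach, as a shift and turn from the pose commanded when the call began, along the tool's axes at that moment; what a row does not reach only later rows make up. A row lasts 1/10 s, in which the tool goes at most 50 mm and 8.59 degrees, less where a joint would pass 70% of its speed; a pose out of reach is approached as far as the arm can. A call with a gripper value outside its range is refused whole. "grip" is the opening, from -1 (shut) to 1 (fully open), set as the call begins (left out, the last holds). The fingers move at their own pace and stop on an object; the grip force is fixed at half the most. Time passes only in rows, so rows that repeat a pose let the fingers close. It gives the time, the measured TCP pose, the force and the opening at its end, in the units of the state.
- ctrl.read_state(): the state, without advancing time (a new reading comes with each control period).
- eyes.get_image(name): name is "scene" or "top"; returns the picture (400x640x3 uint8, red, green, blue); there is no depth.
- eyes.calibration(name): a dict with "fx", "fy", "cx", "cy" (pixels), "pose" (4x4, takes a point from camera to world coordinates). Camera axes: x right, y up, looking along -z (the intrinsics and any distortion apply to the point x, -y, -z); pixel columns grow to the right and rows downward; lengths in mm; the calibration is good to about 2 mm. A picture is of the moment at which its call begins. calibration takes no time and is no camera call.
- ctrl.finish_job(): hands the job in, once; it reports no verdict.
The state is a dict: "clock": time; "qpos": joint angles; "qd": joint speeds; "tau": joint torques, N m; "eef_pos": TCP position; "tool_rot": TCP orientation; "force": force on the tool from outside, world axes, zero at the start; "torque": the same for the moment, N m; "width": finger opening in mm.
Only numpy, scipy, OpenCV 4.12 (cv2) and the standard library are available. Lean on these libraries where they do the work, as an engineer would, in place of code of your own. Each camera call takes 0.05 s, during which the arm holds its last target. There are 200 camera calls.

## Working session

There is one attempt and no reset: what is moved stays moved. The work goes in short steps, Python scripts to look and compute and a tool call to move; the robot and the scene stay as the last step left them, time stands still between calls to the robot, and variables do not carry over. Pictures are saved under pics/ and viewed, about 12 in all and at most 16, crops included, and the job is handed in when it is done.

Besides the shell and the picture viewer there is one more tool, called in YAML: its name, and indented under it one key for each argument. move_arm: Moves the arm, as the interface text tells. Its arguments: {"type":"object","properties":{"increments":{"type":"array","items":{"type":"array","items":{"type":"number"}}},"grip":{"type":"number"}},"required":["increments"]}

```bash
mkdir -p pics; ls
python3 - <<'E'
from cell import ctrl,eyes
import cv2
for n in("scene","top"):
    im=eyes.get_image(n); cv2.imwrite(f"pics/{n}0.png",cv2.resize(im[:,:,::-1],(800,500),interpolation=cv2.INTER_CUBIC))
    print(eyes.calibration(n))
print(ctrl.read_state())
E
```

```text
pics
{'fx': 457.7920182657935, 'fy': 457.7920182657935, 'cx': 313.5854510118676, 'cy': 197.2569377635079, 'pose': array([[ 8.70159592e-01, -3.92763398e-01,  2.97588973e-01,
         1.06891975e+03],
       [ 4.92610032e-01,  7.08724655e-01, -5.05019524e-01,
        -7.69174696e+02],
       [-1.25554585e-02,  5.86042897e-01,  8.10182747e-01,
         1.46459424e+03],
       [ 0.00000000e+00,  0.00000000e+00,  0.00000000e+00,
         1.00000000e+00]])}
{'fx': 472.59443569558977, 'fy': 472.59443569558977, 'cx': 320.0266362748628, 'cy': 193.48689726259684, 'pose': array([[ 8.19721161e-03,  9.88158252e-01, -1.53219040e-01,
         3.23845146e+02],
       [-9.99935112e-01,  6.88802086e-03, -9.07344834e-03,
         8.67156185e+01],
       [-7.91062691e-03,  1.53283475e-01,  9.88150595e-01,
         1.66828318e+03],
       [ 0.00000000e+00,  0.00000000e+00,  0.00000000e+00,
         1.00000000e+00]])}
{'clock': 0.1, 'qpos': array([-1.33883254,  0.62922768,  0.03842052,  1.51828413, -0.0270008 ,
        0.9963346 , -0.0199902 ]), 'qd': array([-1.45806886e-03, -3.26995954e-03, -3.10077611e-04, -1.89123011e-03,
        3.97318698e-04,  8.35225772e-04,  6.41376130e-05]), 'tau': array([ 3.29494251e-03, -5.64524996e+01,  1.23055983e+00, -1.93971795e+01,
        1.11921667e-02,  5.37095722e-03,  1.87512222e-05]), 'eef_pos': array([190.48657299, 620.8561619 , 230.49228297]), 'tool_rot': array([-3.13985590e+00,  1.90039316e-06,  2.84385748e+00]), 'force': array([-0.25106945,  0.29684192, -0.99714475]), 'torque': array([ 0.0243017 ,  0.04744692, -0.0036784 ]), 'width': 85.66138925761835}
```

View pics/top0.png

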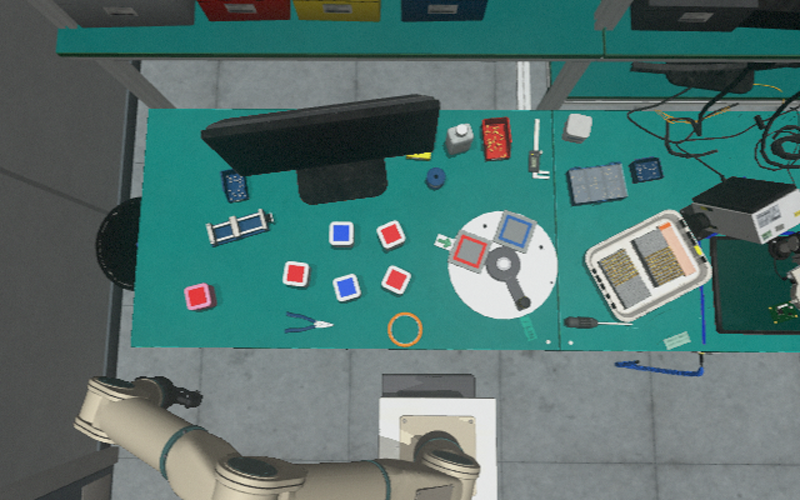

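View pics/scene0.png

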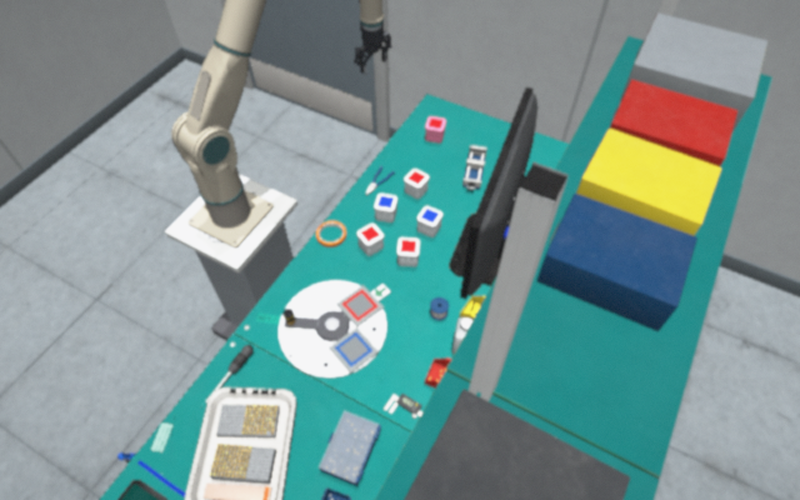

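```bash
cat > h.py <<'E'
import cv2, numpy as np
from cell import ctrl, eyes
def back(n,uv,z):
    c=eyes.calibration(n); P=c["pose"]; uv=np.atleast_2d(np.asarray(uv,float))
    d=np.c_[(uv[:,0]-c["cx"])/c["fx"],-(uv[:,1]-c["cy"])/c["fy"],-np.ones(len(uv))]@P[:3,:3].T
    return P[:3,3]+d*((z-P[2,3])/d[:,2])[:,None]
def proj(n,p):
    c=eyes.calibration(n); P=c["pose"]; q=(np.atleast_2d(p)-P[:3,3])@P[:3,:3]
    return np.c_[c["cx"]+c["fx"]*q[:,0]/-q[:,2], c["cy"]-c["fy"]*q[:,1]/-q[:,2]]
def masks(im):
    r,g,b=[im[:,:,i].astype(int) for i in range(3)]
    return {"red":(r>120)&(r-g>90)&(r-b>90),"blue":(b>100)&(b-r>70)&(b-g>50)}
def blobs(n,im,z,lo=60,hi=700,up=4,xlim=(330,900),ylim=(-450,700)):
    big=cv2.resize(im,None,fx=up,fy=up,interpolation=cv2.INTER_CUBIC); out=[]
    for col,m in masks(big).items():
        cs,_=cv2.findContours(m.astype(np.uint8),cv2.RETR_EXTERNAL,cv2.CHAIN_APPROX_NONE)
        for c in cs:
            if not lo<cv2.contourArea(c)/up**2<hi: continue
            w=back(n,(c[:,0,:]+.5)/up-.5,z)[:,:2]
            (cx,cy),s,a=cv2.minAreaRect(w.astype(np.float32))
            if xlim[0]<cx<xlim[1] and ylim[0]<cy<ylim[1] and min(s)>25 and max(s)<110: out.append((col,round(cx,1),round(cy,1),round(s[0]),round(s[1]),round((a+45)%90-45,1)))
    return out
def snap(n,name=None,box=None,s=4):
    im=eyes.get_image(n)
    if name:
        x0,y0,x1,y1=box or (0,0,640,400)
        cv2.imwrite("pics/"+name,cv2.resize(im[y0:y1,x0:x1,::-1],None,fx=s,fy=s,interpolation=cv2.INTER_CUBIC))
    return im
E
python3 - <<'E'
from h import *
a=snap("top","stage0.png",(350,160,460,260),6); b=snap("scene","sc1.png",(215,210,320,310),6)
for n,im in(("top",a),("scene",b)):
  for z in (64,14):
    print(n,z); [print(x) for x in blobs(n,im,z)]
  # white disc
E
```

```text
top 64
('red', 420.1, 653.2, 46, 45, 14.8)
('red', 470.1, 112.6, 43, 44, -24.4)
('red', 484.5, 387.4, 43, 44, -6.6)
('red', 549.2, -88.9, 74, 74, -20.6)
('red', 595.6, 128.1, 44, 43, 24.3)
('blue', 447.7, 247.2, 45, 45, 16.8)
('blue', 597.6, 265.2, 45, 44, 0.4)
('blue', 605.9, -213.9, 70, 72, -20.5)
top 14
('red', 423.1, 670.9, 47, 47, 14.8)
('red', 474.7, 113.4, 45, 45, -24.4)
('red', 489.6, 396.8, 44, 46, -6.6)
('red', 556.2, -94.4, 76, 76, -20.6)
('red', 604.1, 129.3, 45, 45, 24.3)
('blue', 451.6, 252.2, 46, 47, 16.8)
('blue', 606.2, 270.8, 46, 45, 0.4)
('blue', 614.7, -223.3, 73, 75, -20.5)
scene 64
('red', 852.5, -184.2, 34, 81, 3.5)
('red', 573.2, -115.4, 72, 72, -20.9)
('red', 594.9, 130.7, 39, 38, 23.2)
('red', 469.2, 115.2, 38, 38, -26.2)
('blue', 629.4, -239.8, 72, 71, -20.8)
('blue', 597.1, 267.4, 40, 40, -0.3)
('blue', 447.2, 249.3, 40, 40, 16.3)
scene 14
('red', 844.7, -163.3, 35, 84, 3.5)
('red', 555.5, -92.1, 75, 75, -20.9)
('red', 578.0, 162.8, 40, 39, 23.2)
('red', 447.8, 146.7, 39, 39, -26.2)
('blue', 613.8, -220.9, 74, 74, -20.8)
('blue', 580.2, 304.4, 41, 42, -0.3)
('blue', 425.0, 285.7, 41, 41, 16.3)
```

View pics/stage0.png

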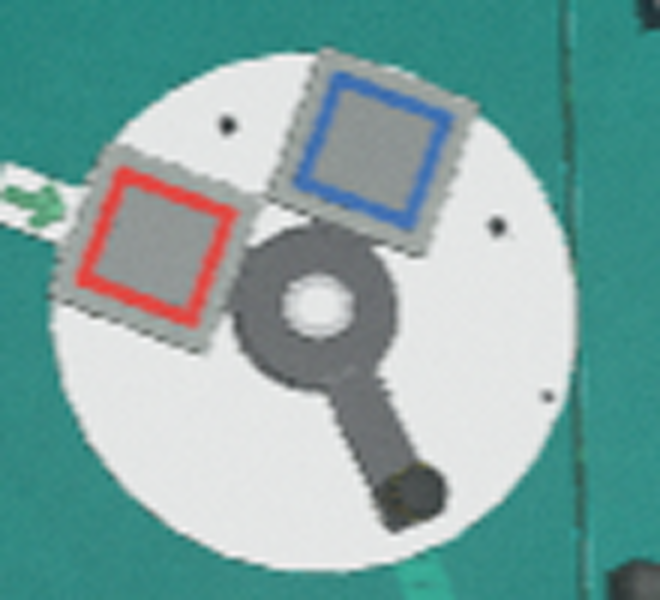

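```bash
cat > plan.py <<'E'
import sys, numpy as np
from scipy.spatial.transform import Rotation as R
from cell import ctrl
s=ctrl.read_state(); p=np.array(s["eef_pos"]); R0=R.from_euler("xyz",s["tool_rot"])
print("t%.1f"%s["clock"],p.round(1),np.degrees(s["tool_rot"]).round(1),"F",np.round(s["force"],1),"w%.1f"%s["width"],"q",np.round(s["qpos"],2))
for a in sys.argv[1:]:
    x,y,z,w=map(float,a.split(","))
    d=R0.inv().apply(np.array([x,y,z])-p)/10; r=np.degrees((R0.inv()*R.from_euler("xyz",[np.pi,0,np.radians(w)])).as_rotvec())
    print([*d.round(2).tolist(),*r.round(1).tolist()])
E
python3 plan.py 595.5,129.5,180,114.3 595.5,129.5,100,114.3
python3 - <<'E'
from h import *
print(back("top",[[272,162],[164,128],[350,90]],0), back("top",[(350+415/6,160+490/6)],67))
E
```

```text
t0.2 [190.6 621.1 230.8] [-179.9   -0.   162.9] F [-0.6  0.4 -1.1] w85.4 q [-1.34  0.63  0.04  1.52 -0.03  1.   -0.02]
[-53.13, -35.1, 5.11, -0.1, 0.0, 48.6]
[-53.13, -35.1, 13.11, -0.1, 0.0, 48.6]
[[696.4216569  276.4830604    0.        ]
 [821.13154926 675.20127252   0.        ]
 [970.34998955  -5.57683227   0.        ]] [[ 410.16296042 -234.02838301   67.        ]]
```

move_arm:
  increments:
    - [-53.1, -35.1, 5.1, -0.1, 0, 48.6]
    - [-53.1, -35.1, 5.1, -0.1, 0, 48.6]
    - [-53.1, -35.1, 5.1, -0.1, 0, 48.6]
    - [-53.1, -35.1, 5.1, -0.1, 0, 48.6]
    - [-53.1, -35.1, 5.1, -0.1, 0, 48.6]
    - [-53.1, -35.1, 5.1, -0.1, 0, 48.6]
    - [-53.1, -35.1, 5.1, -0.1, 0, 48.6]
    - [-53.1, -35.1, 5.1, -0.1, 0, 48.6]
    - [-53.1, -35.1, 5.1, -0.1, 0, 48.6]
    - [-53.1, -35.1, 5.1, -0.1, 0, 48.6]
    - [-53.1, -35.1, 5.1, -0.1, 0, 48.6]
    - [-53.1, -35.1, 5.1, -0.1, 0, 48.6]
    - [-53.1, -35.1, 5.1, -0.1, 0, 48.6]
    - [-53.1, -35.1, 5.1, -0.1, 0, 48.6]
    - [-53.1, -35.1, 5.1, -0.1, 0, 48.6]
    - [-53.1, -35.1, 13.1, -0.1, 0, 48.6]
    - [-53.1, -35.1, 13.1, -0.1, 0, 48.6]
    - [-53.1, -35.1, 13.1, -0.1, 0, 48.6]
    - [-53.1, -35.1, 13.1, -0.1, 0, 48.6]
  grip: 1

```text
clock: 2.1
eef_pos: [594.8, 131.6, 100.6]
tool_rot: [3.141, -0.001, 1.998]
force: [0.5, 0.2, -0.0]
width: 85.3
```

```bash
python3 plan.py 595.5,129.5,60,114.3 595.5,129.5,21,114.3
```

```text
t2.1 [594.8 131.6 100.6] [ 1.799e+02 -1.000e-01  1.145e+02] F [ 0.5  0.2 -0. ] w85.3 q [-0.39  0.74  0.2   1.75 -0.22  0.67  0.36]
[-0.23, -0.03, 4.06, 0.1, -0.1, 0.2]
[-0.23, -0.03, 7.96, 0.1, -0.1, 0.2]
```

move_arm:
  increments:
    - [-0.2, 0, 2, 0.1, -0.1, 0.2]
    - [-0.2, 0, 4, 0.1, -0.1, 0.2]
    - [-0.2, 0, 6, 0.1, -0.1, 0.2]
    - [-0.2, 0, 8, 0.1, -0.1, 0.2]
    - [-0.2, 0, 8, 0.1, -0.1, 0.2]
    - [-0.2, 0, 8, 0.1, -0.1, 0.2]

```text
clock: 2.7
eef_pos: [597.4, 129.0, 22.1]
tool_rot: [3.139, 0.001, 1.993]
force: [1.2, 1.6, 0.1]
width: 85.2
```

move_arm:
  increments:
    - [0, 0, 0, 0, 0, 0]
    - [0, 0, 0, 0, 0, 0]
    - [0, 0, 0, 0, 0, 0]
    - [0, 0, 0, 0, 0, 0]
    - [0, 0, 0, 0, 0, 0]
    - [0, 0, 0, 0, 0, 0]
    - [0, 0, -2, 0, 0, 0]
    - [0, 0, -5, 0, 0, 0]
    - [0, 0, -9, 0, 0, 0]
    - [0, 0, -13, 0, 0, 0]
    - [0, 0, -13, 0, 0, 0]
    - [0, 0, -13, 0, 0, 0]
  grip: -1

```text
clock: 3.9
eef_pos: [596.8, 128.7, 151.9]
tool_rot: [3.139, 0.001, 1.992]
force: [-0.1, 0.5, -2.2]
width: 65.2
```

```bash
python3 plan.py 555.9,-93.2,150,69.3 555.9,-93.2,80,69.3 555.9,-93.2,35,69.3
```

```text
t3.9 [596.8 128.7 151.9] [1.798e+02 1.000e-01 1.141e+02] F [-0.1  0.5 -2.2] w65.2 q [-0.4   0.67  0.23  1.72 -0.2   0.77  0.35]
[-18.58, -12.81, 0.18, 0.2, 0.0, 44.8]
[-18.57, -12.83, 7.18, 0.2, 0.0, 44.8]
[-18.56, -12.84, 11.68, 0.2, 0.0, 44.8]
```

move_arm:
  increments:
    - [-3, -2, 0.2, 0.2, 0, 7]
    - [-7, -4.8, 0.2, 0.2, 0, 14]
    - [-11, -7.6, 0.2, 0.2, 0, 21]
    - [-15, -10.4, 0.2, 0.2, 0, 28]
    - [-18.6, -12.8, 0.2, 0.2, 0, 35]
    - [-18.6, -12.8, 0.2, 0.2, 0, 42]
    - [-18.6, -12.8, 2, 0.2, 0, 44.8]
    - [-18.6, -12.8, 5, 0.2, 0, 44.8]
    - [-18.6, -12.8, 7.2, 0.2, 0, 44.8]
    - [-18.6, -12.8, 7.2, 0.2, 0, 44.8]
    - [-18.6, -12.8, 7.2, 0.2, 0, 44.8]
    - [-18.6, -12.8, 7.2, 0.2, 0, 44.8]

```text
clock: 5.1
eef_pos: [556.0, -94.0, 79.2]
tool_rot: [-3.14, 0.002, 1.21]
force: [0.4, 0.4, -0.7]
width: 65.7
```

```bash
python3 plan.py 555.5,-94.3,60,69.3 555.5,-94.3,36,69.3
python3 - <<'E'
from h import *
snap("scene","p1.png",(210,160,350,320),5)
E
```

```text
t5.1 [556.  -94.   79.2] [-1.799e+02  1.000e-01  6.930e+01] F [ 0.4  0.4 -0.7] w65.7 q [-0.11  0.75  0.35  1.89 -0.44  0.58  0.17]
[-0.04, -0.03, 1.92, -0.1, 0.1, 0.0]
[-0.04, -0.03, 4.32, -0.1, 0.1, 0.0]
```

View pics/p1.png

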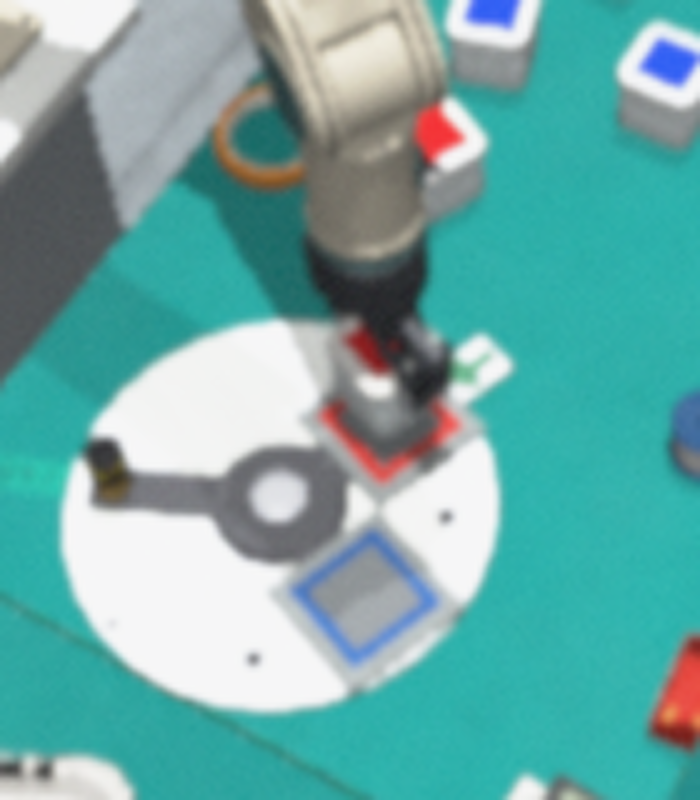

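The scene crop shows the tub square in the jaws just over the red pad (crop ≈ (385,420)), and the stage is undisturbed. I'm lowering it now.

move_arm:
  increments:
    - [0, 0, 1.5, -0.1, 0.1, 0]
    - [0, 0, 3, -0.1, 0.1, 0]
    - [0, 0, 3.8, -0.1, 0.1, 0]
    - [0, 0, 4.2, -0.1, 0.1, 0]
    - [0, 0, 4.3, -0.1, 0.1, 0]
    - [0, 0, 4.35, -0.1, 0.1, 0]
    - [0, 0, 4.35, -0.1, 0.1, 0]

```text
clock: 5.85
eef_pos: [556.2, -94.1, 36.4]
tool_rot: [3.14, -0.0, 1.21]
force: [-1.7, 0.7, 5.7]
width: 65.2
```

move_arm:
  increments:
    - [0, 0, 0, 0, 0, 0]
    - [0, 0, 0, 0, 0, 0]
    - [0, 0, 0, 0, 0, 0]
    - [0, 0, 0, 0, 0, 0]
    - [0, 0, 0, 0, 0, 0]
    - [0, 0, -3, 0, 0, 0]
    - [0, 0, -7, 0, 0, 0]
    - [0, 0, -11, 0, 0, 0]
    - [0, 0, -14, 0, 0, 0]
    - [0, 0, -14, 0, 0, 0]
    - [0, 0, -14, 0, 0, 0]
  grip: 1

```text
clock: 6.95
eef_pos: [555.6, -93.5, 175.4]
tool_rot: [3.142, -0.0, 1.21]
force: [-0.2, 0.4, 0.0]
width: 85.3
```

```bash
python3 plan.py 470,113.7,170,65.6 470,113.7,100,65.6
```

```text
t7.0 [555.6 -93.5 175.4] [180.   -0.   69.3] F [-0.2  0.4  0. ] w85.3 q [-0.17  0.61  0.45  1.83 -0.36  0.78  0.11]
[16.37, -15.32, 0.54, 0.0, -0.0, 3.7]
[16.37, -15.32, 7.54, 0.0, -0.0, 3.7]
```

Next is the second red tub.

move_arm:
  increments:
    - [4, -4, 0.5, 0, 0, 3.7]
    - [8, -8, 0.5, 0, 0, 3.7]
    - [12, -11.5, 0.5, 0, 0, 3.7]
    - [16.4, -15.3, 0.5, 0, 0, 3.7]
    - [16.4, -15.3, 4, 0, 0, 3.7]
    - [16.4, -15.3, 7.5, 0, 0, 3.7]
    - [16.4, -15.3, 7.5, 0, 0, 3.7]
    - [16.4, -15.3, 7.5, 0, 0, 3.7]
    - [16.4, -15.3, 7.5, 0, 0, 3.7]

```text
clock: 7.85
eef_pos: [471.1, 112.6, 100.9]
tool_rot: [3.141, 0.0, 1.143]
force: [-0.0, -0.3, -0.4]
width: 85.4
```

```bash
python3 plan.py 470,113.7,22,65.6
python3 - <<'E'
from h import *
for n in("top","scene"): im=snap(n); print(n,[b for b in blobs(n,im,78,xlim=(500,620),ylim=(-150,0))],[b for b in blobs(n,im,64,lo=40,ylim=(100,450))])
E
```

```text
t7.8 [471.1 112.6 100.9] [180.    0.   65.5] F [-0.  -0.3 -0.4] w85.4 q [-0.56  0.64  0.39  2.1  -0.5   0.49 -0.21]
[0.06, -0.15, 7.89, 0.0, 0.0, -0.1]
top [('red', 558.7, -93.7, 43, 44, -21.2)] [('red', 484.5, 387.4, 43, 44, -6.6), ('blue', 447.7, 247.2, 45, 45, 16.5), ('blue', 597.6, 265.2, 45, 44, 0.4)]
scene [('red', 557.7, -91.3, 38, 38, -20.1)] [('red', 469.1, 116.1, 34, 35, -27.4), ('red', 484.0, 389.9, 37, 38, -6.7), ('blue', 597.2, 267.2, 40, 40, 0.6), ('blue', 446.3, 248.9, 42, 40, 16.3)]
```

move_arm:
  increments:
    - [0.06, -0.15, 2, 0, 0, 0]
    - [0.06, -0.15, 4, 0, 0, 0]
    - [0.06, -0.15, 6, 0, 0, 0]
    - [0.06, -0.15, 7.9, 0, 0, 0]
    - [0.06, -0.15, 7.9, 0, 0, 0]
    - [0.06, -0.15, 7.9, 0, 0, 0]

```text
clock: 8.55
eef_pos: [469.5, 114.5, 21.9]
tool_rot: [-3.142, -0.0, 1.145]
force: [0.1, -0.3, 0.9]
width: 85.6
```

move_arm:
  increments:
    - [0, 0, 0, 0, 0, 0]
    - [0, 0, 0, 0, 0, 0]
    - [0, 0, 0, 0, 0, 0]
    - [0, 0, 0, 0, 0, 0]
    - [0, 0, 0, 0, 0, 0]
    - [0, 0, 0, 0, 0, 0]
    - [0, 0, -2, 0, 0, 0]
    - [0, 0, -5, 0, 0, 0]
    - [0, 0, -9, 0, 0, 0]
    - [0, 0, -13, 0, 0, 0]
    - [0, 0, -17, 0, 0, 0]
    - [0, 0, -17, 0, 0, 0]
    - [0, 0, -17, 0, 0, 0]
  grip: -1

```text
clock: 9.85
eef_pos: [469.1, 115.4, 192.1]
tool_rot: [3.141, -0.002, 1.146]
force: [-0.5, -0.4, -2.8]
width: 65.1
```

```bash
python3 plan.py 555.7,-94,190,69.3  555.7,-94,130,69.3
```

```text
t9.8 [469.1 115.4 192.1] [ 1.80e+02 -1.00e-01  6.57e+01] F [-0.5 -0.4 -2.8] w65.1 q [-0.67  0.5   0.54  2.03 -0.39  0.71 -0.31]
[-15.52, 16.51, 0.19, 0.0, -0.1, -3.6]
[-15.53, 16.51, 6.19, 0.0, -0.1, -3.6]
```

move_arm:
  increments:
    - [-3, 3.2, 0.2, 0, 0, -2]
    - [-6.5, 7, 0.2, 0, 0, -3.6]
    - [-10, 10.7, 0.2, 0, 0, -3.6]
    - [-13, 14, 0.2, 0, 0, -3.6]
    - [-15.5, 16.5, 0.2, 0, 0, -3.6]
    - [-15.5, 16.5, 0.5, 0, 0, -3.6]
    - [-15.5, 16.5, 3, 0, 0, -3.6]
    - [-15.5, 16.5, 6.2, 0, 0, -3.6]
    - [-15.5, 16.5, 6.2, 0, 0, -3.6]
    - [-15.5, 16.5, 6.2, 0, 0, -3.6]
    - [-15.5, 16.5, 6.2, 0, 0, -3.6]
    - [-15.5, 16.5, 6.2, 0, 0, -3.6]

```text
clock: 11.05
eef_pos: [556.2, -94.4, 130.2]
tool_rot: [3.14, -0.0, 1.209]
force: [0.4, -0.5, -1.5]
width: 65.4
```

```bash
python3 plan.py 555.8,-93.5,100,69.3
python3 - <<'E'
from h import *
snap("scene","p2.png",(230,160,350,290),5)
E
```

```text
t11.1 [556.2 -94.4 130.2] [179.9  -0.   69.3] F [ 0.4 -0.5 -1.5] w65.4 q [-0.16  0.68  0.43  1.87 -0.43  0.69  0.17]
[0.07, -0.07, 3.02, 0.1, -0.0, -0.0]
```

View pics/p2.png

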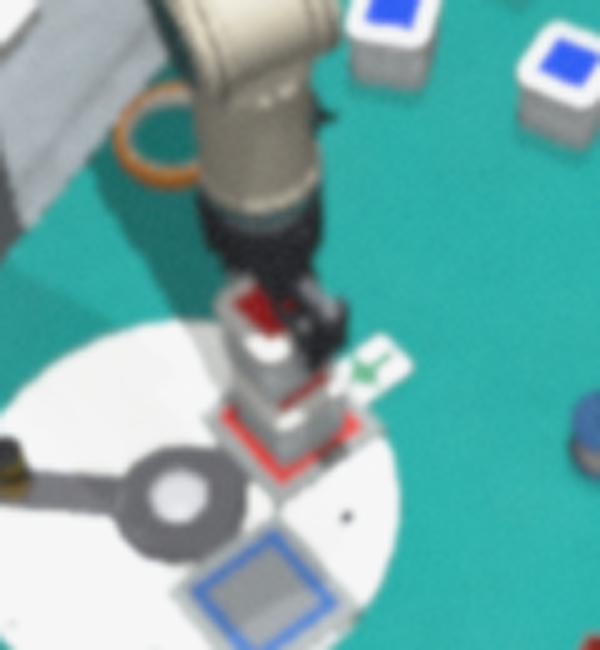

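The crop shows the second tub square above the first (≈(285,360) over (285,420)). I'm lowering it.

move_arm:
  increments:
    - [0.07, -0.07, 1.2, 0.1, 0, 0]
    - [0.07, -0.07, 2.2, 0.1, 0, 0]
    - [0.07, -0.07, 2.7, 0.1, 0, 0]
    - [0.07, -0.07, 2.95, 0.1, 0, 0]
    - [0.07, -0.07, 3.05, 0.1, 0, 0]
    - [0.07, -0.07, 3.08, 0.1, 0, 0]
    - [0.07, -0.07, 3.08, 0.1, 0, 0]

```text
clock: 11.8
eef_pos: [554.6, -93.3, 100.7]
tool_rot: [-3.139, -0.002, 1.207]
force: [-7.8, 2.9, 24.7]
width: 65.3
```

move_arm:
  increments:
    - [0, 0, 0, 0, 0, 0]
    - [0, 0, 0, 0, 0, 0]
    - [0, 0, 0, 0, 0, 0]
    - [0, 0, 0, 0, 0, 0]
    - [0, 0, 0, 0, 0, 0]
    - [0, 0, -3, 0, 0, 0]
    - [0, 0, -7, 0, 0, 0]
    - [0, 0, -11, 0, 0, 0]
    - [0, 0, -12, 0, 0, 0]
    - [0, 0, -12, 0, 0, 0]
    - [0, 0, -12, 0, 0, 0]
  grip: 1

```text
clock: 12.9
eef_pos: [554.5, -93.0, 217.1]
tool_rot: [-3.137, 0.0, 1.209]
force: [-0.5, 0.1, -0.8]
width: 85.4
```

```bash
python3 plan.py 484.5,388.5,200,83.4 484.5,388.5,100,83.4
```

```text
t12.9 [554.5 -93.  217.1] [-179.7    0.    69.3] F [-0.5  0.1 -0.8] w85.4 q [-0.21  0.57  0.51  1.79 -0.35  0.88  0.1 ]
[42.55, -23.6, 1.8, -0.3, -0.0, -14.1]
[42.56, -23.55, 11.8, -0.3, -0.0, -14.1]
```

move_arm:
  increments:
    - [4.5, -2.5, 0, -0.3, 0, -7]
    - [9, -5, 0, -0.3, 0, -14]
    - [13, -7.2, 1, -0.3, 0, -14]
    - [42.6, -23.6, 1.8, -0.3, 0, -14.1]
    - [42.6, -23.6, 1.8, -0.3, 0, -14.1]
    - [42.6, -23.6, 1.8, -0.3, 0, -14.1]
    - [42.6, -23.6, 1.8, -0.3, 0, -14.1]
    - [42.6, -23.6, 1.8, -0.3, 0, -14.1]
    - [42.6, -23.6, 1.8, -0.3, 0, -14.1]
    - [42.6, -23.6, 1.8, -0.3, 0, -14.1]
    - [42.6, -23.6, 1.8, -0.3, 0, -14.1]
    - [42.6, -23.6, 7, -0.3, 0, -14.1]
    - [42.6, -23.6, 11.8, -0.3, 0, -14.1]
    - [42.6, -23.6, 11.8, -0.3, 0, -14.1]
    - [42.6, -23.6, 11.8, -0.3, 0, -14.1]
    - [42.6, -23.6, 11.8, -0.3, 0, -14.1]
    - [42.6, -23.6, 11.8, -0.3, 0, -14.1]

```text
clock: 14.6
eef_pos: [486.9, 389.3, 103.2]
tool_rot: [3.136, -0.003, 1.454]
force: [1.2, -0.2, 0.5]
width: 85.5
```

```bash
python3 plan.py 484.5,388.7,22,83.4
python3 - <<'E'
from h import *
for n in("top","scene"): im=snap(n); print(n,[b for b in blobs(n,im,142,xlim=(500,620),ylim=(-150,0))],[b for b in blobs(n,im,64,lo=40,ylim=(100,450))])
E
```

```text
t14.6 [486.9 389.3 103.2] [179.7  -0.2  83.3] F [ 1.2 -0.2  0.5] w85.5 q [-0.95  0.78  0.39  1.72 -0.42  0.72 -0.47]
[-0.11, -0.28, 8.12, 0.3, -0.2, -0.1]
top [('red', 555.9, -96.1, 43, 44, -20.2)] [('blue', 447.6, 247.3, 45, 44, 16.3), ('blue', 597.6, 265.2, 45, 44, 0.4)]
scene [('red', 554.8, -93.7, 39, 39, -20.9)] [('red', 484.0, 390.8, 33, 34, -8.3), ('blue', 597.2, 267.3, 40, 40, 0.6), ('blue', 447.2, 249.6, 41, 41, 15.9)]
```

move_arm:
  increments:
    - [-0.1, -0.2, 2, 0.3, -0.2, 0]
    - [-0.1, -0.2, 4, 0.3, -0.2, 0]
    - [-0.1, -0.2, 6, 0.3, -0.2, 0]
    - [-0.1, -0.2, 8, 0.3, -0.2, 0]
    - [-0.1, -0.2, 8, 0.3, -0.2, 0]
    - [-0.1, -0.2, 8, 0.3, -0.2, 0]
    - [-0.1, -0.2, 8, 0.3, -0.2, 0]

```text
clock: 15.4
eef_pos: [484.4, 388.3, 22.2]
tool_rot: [-3.141, 0.002, 1.454]
force: [-0.3, -0.2, 0.5]
width: 85.7
```

move_arm:
  increments:
    - [0, 0, 0, 0, 0, 0]
    - [0, 0, 0, 0, 0, 0]
    - [0, 0, 0, 0, 0, 0]
    - [0, 0, 0, 0, 0, 0]
    - [0, 0, 0, 0, 0, 0]
    - [0, 0, 0, 0, 0, 0]
    - [0, 0, -2, 0, 0, 0]
    - [0, 0, -5, 0, 0, 0]
    - [0, 0, -9, 0, 0, 0]
    - [0, 0, -13, 0, 0, 0]
    - [0, 0, -17, 0, 0, 0]
    - [0, 0, -21, 0, 0, 0]
    - [0, 0, -23, 0, 0, 0]
    - [0, 0, -23, 0, 0, 0]
    - [0, 0, -23, 0, 0, 0]
    - [0, 0, -23, 0, 0, 0]
  grip: -1

```text
clock: 17.0
eef_pos: [483.0, 388.1, 249.0]
tool_rot: [-3.137, 0.006, 1.455]
force: [-0.4, 0.6, -1.5]
width: 65.2
```

```bash
python3 plan.py 556,-93.5,250,69.3  556,-93.5,190,69.3
```

```text
t17.0 [483.  388.1 249. ] [-179.7    0.3   83.3] F [-0.4  0.6 -1.5] w65.2 q [-1.01  0.61  0.49  1.59 -0.32  1.03 -0.55]
[-46.99, 12.83, 0.12, -0.2, 0.4, 14.0]
[-46.95, 12.86, 6.12, -0.2, 0.4, 14.0]
```

move_arm:
  increments:
    - [-2.5, 0.7, 0.1, 0, 0.2, 1]
    - [-6, 1.6, 0.1, 0, 0.2, 2]
    - [-10, 2.7, 0.1, -0.1, 0.3, 4]
    - [-14, 3.8, 0.1, -0.1, 0.3, 6]
    - [-18, 4.9, 0.1, -0.2, 0.4, 8]
    - [-22, 6, 0.1, -0.2, 0.4, 10]
    - [-26, 7.1, 0.1, -0.2, 0.4, 12]
    - [-30, 8.2, 0.1, -0.2, 0.4, 14]
    - [-34, 9.3, 0.1, -0.2, 0.4, 14]
    - [-38, 10.4, 0.1, -0.2, 0.4, 14]
    - [-42, 11.5, 0.1, -0.2, 0.4, 14]
    - [-45, 12.3, 0.1, -0.2, 0.4, 14]
    - [-47, 12.8, 0.1, -0.2, 0.4, 14]
    - [-47, 12.8, 0.5, -0.2, 0.4, 14]
    - [-47, 12.8, 3, -0.2, 0.4, 14]
    - [-47, 12.8, 6.1, -0.2, 0.4, 14]
    - [-47, 12.8, 6.1, -0.2, 0.4, 14]
    - [-47, 12.8, 6.1, -0.2, 0.4, 14]
    - [-47, 12.8, 6.1, -0.2, 0.4, 14]
    - [-47, 12.8, 6.1, -0.2, 0.4, 14]

```text
clock: 19.0
eef_pos: [557.4, -93.3, 192.4]
tool_rot: [3.138, -0.003, 1.211]
force: [-0.1, 0.6, -0.6]
width: 65.5
```

```bash
python3 plan.py 556,-93.5,168,69.3
python3 - <<'E'
from h import *
snap("scene","p3.png",(230,140,350,270),5)
E
```

```text
t19.0 [557.4 -93.3 192.4] [179.8  -0.2  69.4] F [-0.1  0.6 -0.6] w65.5 q [-0.21  0.6   0.51  1.81 -0.39  0.82  0.14]
[-0.07, -0.13, 2.44, 0.2, -0.2, 0.1]
```

View pics/p3.png

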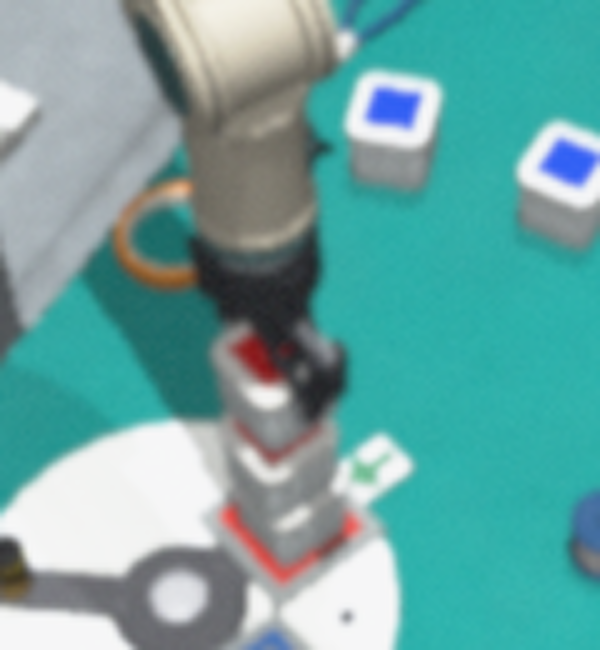

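The third tub hangs square over the two-high stack, at about (280,400) in the crop. I'm lowering to just above contact before correcting.

move_arm:
  increments:
    - [0, -0.1, 1, 0.2, -0.2, 0.1]
    - [0, -0.1, 1.8, 0.2, -0.2, 0.1]
    - [0, -0.1, 2.3, 0.2, -0.2, 0.1]
    - [0, -0.1, 2.4, 0.2, -0.2, 0.1]
    - [0, -0.1, 2.4, 0.2, -0.2, 0.1]
    - [0, -0.1, 2.4, 0.2, -0.2, 0.1]

```text
clock: 19.65
eef_pos: [555.8, -93.2, 167.2]
tool_rot: [-3.139, 0.001, 1.208]
force: [-0.5, 0.6, -0.2]
width: 65.1
```

```bash
python3 plan.py 555.8,-93.8,164.2,69.3
```

```text
t19.6 [555.8 -93.2 167.2] [-179.9    0.    69.2] F [-0.5  0.6 -0.2] w65.1 q [-0.2   0.64  0.5   1.84 -0.42  0.78  0.15]
[-0.06, 0.03, 0.3, -0.1, 0.0, -0.1]
```

move_arm:
  increments:
    - [0, 0, 0.15, -0.1, 0, -0.1]
    - [0, 0, 0.25, -0.1, 0, -0.1]
    - [0, 0, 0.32, -0.1, 0, -0.1]
    - [0, 0, 0.32, -0.1, 0, -0.1]
    - [0, 0, 0.32, -0.1, 0, -0.1]

```text
clock: 20.15
eef_pos: [555.7, -92.9, 164.5]
tool_rot: [-3.141, 0.0, 1.21]
force: [-2.3, 0.2, 4.9]
width: 65.5
```

move_arm:
  increments:
    - [0, 0, 0, 0, 0, 0]
    - [0, 0, 0, 0, 0, 0]
    - [0, 0, 0, 0, 0, 0]
    - [0, 0, 0, 0, 0, 0]
    - [0, 0, 0, 0, 0, 0]
    - [0, 0, -3, 0, 0, 0]
    - [0, 0, -7, 0, 0, 0]
    - [0, 0, -11, 0, 0, 0]
    - [0, 0, -12, 0, 0, 0]
    - [0, 0, -12, 0, 0, 0]
    - [0, 0, -12, 0, 0, 0]
  grip: 1

```text
clock: 21.25
eef_pos: [555.0, -92.4, 282.8]
tool_rot: [-3.139, 0.001, 1.21]
force: [0.4, 0.1, 0.1]
width: 85.5
```

```bash
python3 plan.py 411.2,-236.2,280,120 411.2,-236.2,100,120
```

```text
t21.2 [555.  -92.4 282.8] [-179.8    0.    69.4] F [0.4 0.1 0.1] w85.5 q [-0.26  0.5   0.58  1.71 -0.31  1.03  0.07]
[-18.53, -8.39, 0.31, -0.2, -0.0, -50.6]
[-18.51, -8.34, 18.31, -0.2, -0.0, -50.6]
```

```bash
python3 plan.py 411.2,-235.5,280,24.3 411.2,-235.5,110,24.3
python3 - <<'E'
from h import *
for n in("top","scene"): im=snap(n); print(n,[b for b in blobs(n,im,206,lo=30,xlim=(500,620),ylim=(-150,0))])
E
```

```text
t21.2 [555.  -92.4 282.8] [-179.8    0.    69.4] F [0.4 0.1 0.1] w85.5 q [-0.26  0.5   0.58  1.71 -0.31  1.03  0.07]
[-18.46, -8.41, 0.31, -0.1, 0.1, 45.1]
[-18.45, -8.37, 17.31, -0.1, 0.1, 45.1]
top []
scene [('red', 556.8, -91.1, 40, 37, -21.0)]
```

move_arm:
  increments:
    - [-4, -1.9, 0.2, 0, 0, 8]
    - [-8, -3.7, 0.3, 0, 0, 16]
    - [-12, -5.5, 0.3, 0, 0, 24]
    - [-16, -7.3, 0.3, 0, 0, 32]
    - [-18.5, -8.4, 0.3, 0, 0, 40]
    - [-18.5, -8.4, 4, 0, 0, 45.1]
    - [-18.5, -8.4, 8, 0, 0, 45.1]
    - [-18.5, -8.4, 12, 0, 0, 45.1]
    - [-18.5, -8.4, 16, 0, 0, 45.1]
    - [-18.5, -8.4, 17.3, 0, 0, 45.1]
    - [-18.5, -8.4, 17.3, 0, 0, 45.1]
    - [-18.5, -8.4, 17.3, 0, 0, 45.1]
    - [-18.5, -8.4, 17.3, 0, 0, 45.1]

```text
clock: 22.65
eef_pos: [412.1, -236.9, 111.8]
tool_rot: [3.14, 0.0, 0.423]
force: [-0.5, 0.2, -0.1]
width: 85.4
```

```bash
python3 plan.py 411.2,-236,100,24.3 411.2,-236,37,24.3
python3 - <<'E'
from h import *
for n in("top","scene"): im=snap(n); print(n,[b for b in blobs(n,im,206,lo=30,xlim=(500,620),ylim=(-150,0))])
snap("scene","p4.png",(190,190,310,320),5)
E
```

```text
t22.6 [ 412.1 -236.9  111.8] [179.9   0.   24.2] F [-0.5  0.2 -0.1] w85.4 q [ 0.08  0.65  0.58  2.12 -0.68  0.56  0.01]
[-0.04, -0.12, 1.18, 0.1, 0.0, -0.1]
[-0.04, -0.13, 7.48, 0.1, 0.0, -0.1]
top [('red', 557.9, -94.0, 43, 44, -20.8)]
scene [('red', 556.9, -91.5, 40, 39, -21.0)]
```

View pics/p4.png

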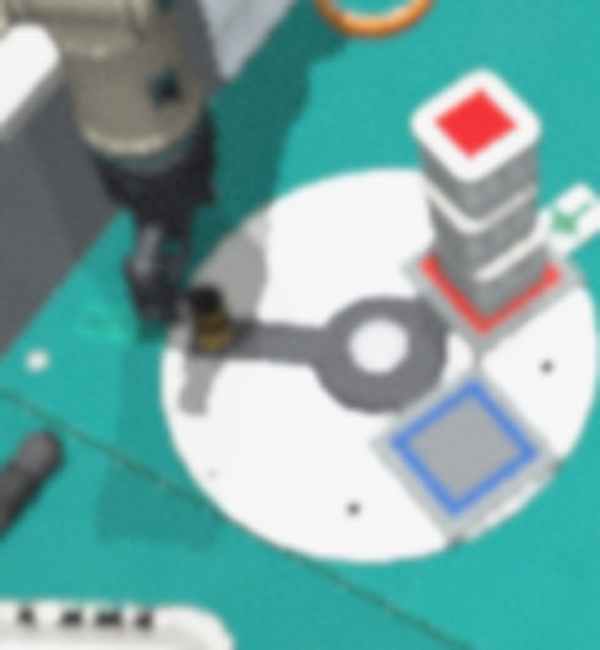

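The red column of three stands square on its pad, with its lid at about (477,122) in the crop. The open gripper is above the knob at (208,315). I'll descend and grip it.

move_arm:
  increments:
    - [0, -0.1, 2, 0.1, 0, -0.1]
    - [0, -0.1, 4, 0.1, 0, -0.1]
    - [0, -0.1, 6, 0.1, 0, -0.1]
    - [0, -0.1, 7.4, 0.1, 0, -0.1]
    - [0, -0.1, 7.4, 0.1, 0, -0.1]
    - [0, -0.1, 7.4, 0.1, 0, -0.1]
    - [0, -0.1, 7.4, 0.1, 0, -0.1]

```text
clock: 23.5
eef_pos: [411.8, -236.0, 38.0]
tool_rot: [-3.141, 0.0, 0.425]
force: [0.4, -0.6, -0.7]
width: 85.2
```

```bash
python3 plan.py 411.2,-236,37,24.3
python3 - <<'E'
from h import *
snap("top","p5.png",(350,160,450,270),6)
E
```

```text
t23.5 [ 411.8 -236.    38. ] [-180.     0.    24.3] F [ 0.4 -0.6 -0.7] w85.2 q [ 0.2   0.77  0.4   2.15 -0.82  0.38  0.13]
[-0.06, -0.02, 0.1, -0.0, 0.0, 0.0]
```

View pics/p5.png

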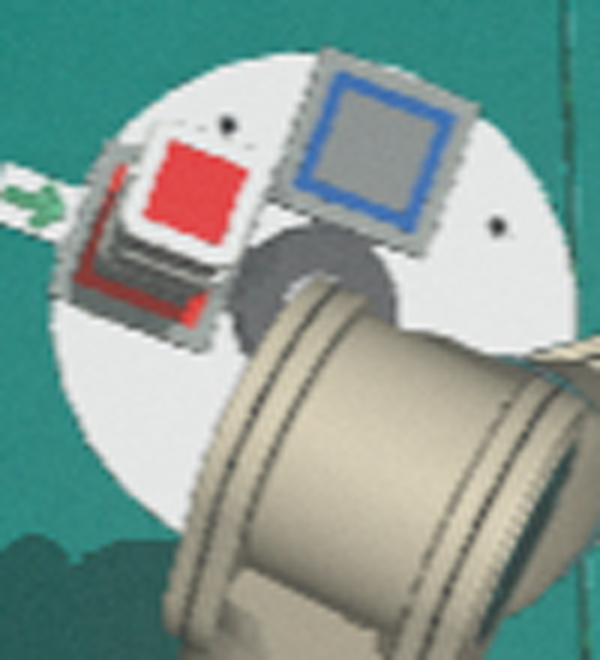

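The top view shows the wrist over the knob and the column clear of the arm. I'm closing on the knob.

move_arm:
  increments:
    - [0, 0, 0, 0, 0, 0]
    - [0, 0, 0, 0, 0, 0]
    - [0, 0, 0, 0, 0, 0]
    - [0, 0, 0, 0, 0, 0]
    - [0, 0, 0, 0, 0, 0]
    - [0, 0, 0, 0, 0, 0]
    - [0, 0, 0, 0, 0, 0]
    - [0, 0, 0, 0, 0, 0]
  grip: -1

```text
clock: 24.35
eef_pos: [411.1, -235.4, 37.4]
tool_rot: [-3.139, 0.001, 0.425]
force: [0.4, 0.8, 5.4]
width: 28.5
```

move_arm:
  increments:
    - [0, 0, -0.3, 0, 0, 0]
    - [0, 0, -0.6, 0, 0, 0]
    - [0, 0, -0.9, 0, 0, 0]
    - [0, 0, -1.2, 0, 0, 0]
    - [0, 0, -1.3, 0, 0, 0]
    - [0, 0, -1.3, 0, 0, 0]
    - [0, 0, -1.3, 0, 0, 0]

```text
clock: 25.05
eef_pos: [411.1, -235.2, 49.9]
tool_rot: [-3.139, 0.001, 0.425]
force: [1.0, 0.1, -9.3]
width: 28.1
```

```bash
python3 plan.py
python3 - <<'E'
from h import *
snap("scene","p6.png",(190,190,310,320),5)
E
```

```text
t25.1 [ 411.1 -235.2   49.9] [-1.799e+02  1.000e-01  2.440e+01] F [ 1.   0.1 -9.3] w28.1 q [ 0.17  0.75  0.43  2.15 -0.8   0.41  0.11]
```

```bash
cat > arc.py <<'E'
import sys, numpy as np
from scipy.spatial.transform import Rotation as R
from cell import ctrl
tot=float(sys.argv[1]); n=int(sys.argv[2]); hold=int(sys.argv[3]); z=float(sys.argv[4])
O=np.array([520.6,-186.8]); s=ctrl.read_state(); p=np.array(s["eef_pos"]); R0=R.from_euler("xyz",s["tool_rot"])
v=p[:2]-O; print("r",np.hypot(*v).round(1),"ang",np.degrees(np.arctan2(v[1],v[0])).round(2)%360,"yaw",np.degrees(s["tool_rot"][2]).round(2), p.round(1), "F",s["force"].round(1))
v=v/np.hypot(*v)*119.9
out=[]
for k in range(1,n+1):
    f=k/n; a=np.radians(tot*(f-np.sin(2*np.pi*f)/(2*np.pi))); c,S=np.cos(a),np.sin(a)
    t=np.r_[O+[c*v[0]-S*v[1],S*v[0]+c*v[1]],z]
    d=R0.inv().apply(t-p)/10; w=-np.degrees(a)
    out.append([*d.round(2).tolist(),0,0,round(float(w),1)])
print(out+[out[-1]]*hold)
E
python3 arc.py 45 18 2 50
```

```text
r 119.8 ang 203.85 yaw 24.35 [ 411.1 -235.2   49.9] F [ 0.4  0.8 -8.7]
[[-0.01, 0.01, -0.01, 0, 0, -0.1], [-0.01, 0.08, -0.01, 0, 0, -0.4], [-0.01, 0.27, -0.01, 0, 0, -1.3], [-0.0, 0.62, -0.01, 0, 0, -2.9], [0.03, 1.14, -0.01, 0, 0, -5.4], [0.11, 1.83, -0.01, 0, 0, -8.8], [0.27, 2.68, -0.02, 0, 0, -12.9], [0.51, 3.62, -0.02, 0, 0, -17.6], [0.86, 4.6, -0.02, 0, 0, -22.5], [1.29, 5.54, -0.02, 0, 0, -27.4], [1.77, 6.39, -0.03, 0, 0, -32.1], [2.24, 7.1, -0.03, 0, 0, -36.2], [2.67, 7.66, -0.03, 0, 0, -39.6], [3.0, 8.06, -0.03, 0, 0, -42.1], [3.24, 8.31, -0.03, 0, 0, -43.7], [3.37, 8.45, -0.03, 0, 0, -44.6], [3.42, 8.5, -0.03, 0, 0, -44.9], [3.43, 8.51, -0.03, 0, 0, -45.0], [3.43, 8.51, -0.03, 0, 0, -45.0], [3.43, 8.51, -0.03, 0, 0, -45.0]]
```

move_arm:
  increments:
    - [0, 0.02, 0, 0, 0, -0.1]
    - [0, 0.08, 0, 0, 0, -0.4]
    - [0, 0.27, 0, 0, 0, -1.3]
    - [0, 0.62, 0, 0, 0, -2.9]
    - [0.03, 1.14, 0, 0, 0, -5.4]
    - [0.11, 1.83, 0, 0, 0, -8.8]
    - [0.27, 2.68, 0, 0, 0, -12.9]
    - [0.51, 3.62, 0, 0, 0, -17.6]
    - [0.86, 4.6, 0, 0, 0, -22.5]
    - [1.29, 5.54, 0, 0, 0, -27.4]
    - [1.77, 6.39, 0, 0, 0, -32.1]
    - [2.24, 7.1, 0, 0, 0, -36.2]
    - [2.67, 7.66, 0, 0, 0, -39.6]
    - [3.0, 8.06, 0, 0, 0, -42.1]
    - [3.24, 8.31, 0, 0, 0, -43.7]
    - [3.37, 8.45, 0, 0, 0, -44.6]
    - [3.42, 8.5, 0, 0, 0, -44.9]
    - [3.43, 8.51, 0, 0, 0, -45]
    - [3.43, 8.51, 0, 0, 0, -45]
    - [3.43, 8.51, 0, 0, 0, -45]

```text
clock: 27.1
eef_pos: [477.7, -297.4, 49.4]
tool_rot: [-3.138, -0.003, 1.212]
force: [1.3, 4.7, -8.9]
width: 28.6
```

```bash
python3 plan.py; python3 arc.py 45 18 2 50
python3 - <<'E'
from h import *
for n in("top","scene"): im=snap(n); print(n,blobs(n,im,206,lo=30,xlim=(380,700),ylim=(-400,0)),blobs(n,im,14,lo=30,xlim=(380,700),ylim=(-400,0)))
E
```

```text
t27.1 [ 477.7 -297.4   49.4] [-179.8   -0.2   69.5] F [ 1.3  4.7 -8.9] w28.6 q [ 0.31  0.79  0.31  1.9  -0.46  0.52  0.58]
r 118.6 ang 248.8 yaw 69.47 [ 477.7 -297.4   49.4] F [ 1.3  4.7 -8.9]
[[-0.13, 0.01, -0.06, 0, 0, -0.1], [-0.13, 0.08, -0.06, 0, 0, -0.4], [-0.13, 0.27, -0.06, 0, 0, -1.3], [-0.12, 0.61, -0.06, 0, 0, -2.9], [-0.08, 1.14, -0.06, 0, 0, -5.4], [-0.01, 1.83, -0.07, 0, 0, -8.8], [0.15, 2.68, -0.07, 0, 0, -12.9], [0.39, 3.62, -0.07, 0, 0, -17.6], [0.73, 4.6, -0.07, 0, 0, -22.5], [1.16, 5.54, -0.08, 0, 0, -27.4], [1.63, 6.39, -0.08, 0, 0, -32.1], [2.11, 7.11, -0.08, 0, 0, -36.2], [2.53, 7.67, -0.08, 0, 0, -39.6], [2.87, 8.06, -0.08, 0, 0, -42.1], [3.1, 8.32, -0.08, 0, 0, -43.7], [3.23, 8.46, -0.08, 0, 0, -44.6], [3.28, 8.51, -0.08, 0, 0, -44.9], [3.29, 8.52, -0.08, 0, 0, -45.0], [3.29, 8.52, -0.08, 0, 0, -45.0], [3.29, 8.52, -0.08, 0, 0, -45.0]]
top [('red', 479.3, -95.9, 44, 43, 25.2), ('blue', 578.7, -119.4, 66, 65, 25.1)] [('red', 499.7, -119.9, 49, 49, 25.2), ('blue', 612.2, -146.4, 74, 73, 25.1)]
scene [('red', 574.1, -191.8, 84, 47, -24.1), ('red', 478.3, -93.4, 39, 38, 24.1), ('blue', 671.9, -227.1, 64, 63, 24.5)] [('red', 498.6, -103.7, 97, 54, -24.1), ('blue', 611.4, -144.4, 74, 73, 24.5)]
```

```bash
sed -i 's/520.6,-186.8/520.8,-185.8/' arc.py; python3 arc.py 45.3 18 2 50
```

```text
r 119.6 ang 248.89 yaw 69.47 [ 477.7 -297.4   49.4] F [ 1.8  5.1 -9.6]
[[-0.03, 0.01, -0.06, 0, 0, -0.1], [-0.03, 0.08, -0.06, 0, 0, -0.4], [-0.02, 0.27, -0.06, 0, 0, -1.3], [-0.02, 0.62, -0.06, 0, 0, -3.0], [0.02, 1.15, -0.06, 0, 0, -5.5], [0.1, 1.85, -0.07, 0, 0, -8.9], [0.25, 2.7, -0.07, 0, 0, -13.0], [0.5, 3.64, -0.07, 0, 0, -17.7], [0.85, 4.63, -0.07, 0, 0, -22.6], [1.29, 5.57, -0.08, 0, 0, -27.6], [1.77, 6.43, -0.08, 0, 0, -32.3], [2.25, 7.15, -0.08, 0, 0, -36.4], [2.68, 7.7, -0.08, 0, 0, -39.8], [3.02, 8.11, -0.08, 0, 0, -42.3], [3.26, 8.36, -0.08, 0, 0, -44.0], [3.39, 8.5, -0.08, 0, 0, -44.9], [3.44, 8.55, -0.08, 0, 0, -45.2], [3.45, 8.56, -0.08, 0, 0, -45.3], [3.45, 8.56, -0.08, 0, 0, -45.3], [3.45, 8.56, -0.08, 0, 0, -45.3]]
```

move_arm:
  increments:
    - [0, 0.02, -0.05, 0, 0, -0.1]
    - [0, 0.08, -0.05, 0, 0, -0.4]
    - [0, 0.27, -0.05, 0, 0, -1.3]
    - [0, 0.62, -0.05, 0, 0, -3]
    - [0.02, 1.15, -0.05, 0, 0, -5.5]
    - [0.1, 1.85, -0.05, 0, 0, -8.9]
    - [0.25, 2.7, -0.05, 0, 0, -13]
    - [0.5, 3.64, -0.05, 0, 0, -17.7]
    - [0.85, 4.63, -0.05, 0, 0, -22.6]
    - [1.29, 5.57, -0.05, 0, 0, -27.6]
    - [1.77, 6.43, -0.05, 0, 0, -32.3]
    - [2.25, 7.15, -0.05, 0, 0, -36.4]
    - [2.68, 7.7, -0.05, 0, 0, -39.8]
    - [3.02, 8.11, -0.05, 0, 0, -42.3]
    - [3.26, 8.36, -0.05, 0, 0, -44]
    - [3.39, 8.5, -0.05, 0, 0, -44.9]
    - [3.44, 8.55, -0.05, 0, 0, -45.2]
    - [3.45, 8.56, -0.05, 0, 0, -45.3]
    - [3.45, 8.56, -0.05, 0, 0, -45.3]
    - [3.45, 8.56, -0.05, 0, 0, -45.3]

```text
clock: 29.2
eef_pos: [568.5, -294.4, 48.9]
tool_rot: [-3.139, -0.007, 2.001]
force: [-0.1, 6.0, -10.4]
width: 28.7
```

```bash
python3 plan.py 570.1,-295.2,49.5,114.3; python3 arc.py 0 1 0 50
python3 - <<'E'
from h import *
for n in("top","scene"): im=snap(n); print(n,blobs(n,im,206,lo=30,xlim=(380,700),ylim=(-400,0)),blobs(n,im,14,lo=30,xlim=(380,700),ylim=(-400,0)))
E
```

```text
t29.2 [ 568.5 -294.4   48.9] [-179.9   -0.4  114.7] F [ -0.1   6.  -10.4] w28.7 q [ 0.35  0.85  0.14  1.67 -0.19  0.64  1.03]
[-0.14, 0.12, -0.06, -0.1, -0.4, 0.4]
r 118.6 ang 293.69 yaw 114.68 [ 568.5 -294.4   48.9] F [ -0.1   6.  -10.4]
[[-0.13, -0.0, -0.11, 0, 0, -0.0]]
top [('red', 427.6, -151.4, 42, 43, -20.1), ('blue', 529.5, -73.2, 65, 66, -20.9)] [('red', 441.2, -182.7, 47, 48, -20.1), ('blue', 556.5, -94.2, 73, 75, -20.9)]
scene [('blue', 623.7, -181.8, 64, 64, -21.3)] [('blue', 555.8, -92.2, 74, 73, -21.3)]
```

move_arm:
  increments:
    - [0, 0, 0.3, 0, 0, 0]
    - [0, 0, 0.6, 0, 0, 0]
    - [0, 0, 0.9, 0, 0, 0]
    - [0, 0, 1.1, 0, 0, 0]
    - [0, 0, 1.2, 0, 0, 0]
    - [0, 0, 1.2, 0, 0, 0]
    - [0, 0, 1.2, 0, 0, 0]

```text
clock: 30.0
eef_pos: [568.7, -294.3, 37.6]
tool_rot: [-3.14, -0.007, 2.002]
force: [-0.7, 7.6, -5.0]
width: 28.4
```

```bash
python3 plan.py
python3 - <<'E'
from h import *
for n in("top","scene"): im=snap(n); print(n,blobs(n,im,14,lo=30,xlim=(380,700),ylim=(-400,0)))
E
```

```text
t30.0 [ 568.7 -294.3   37.6] [-179.9   -0.4  114.7] F [-0.7  7.6 -5. ] w28.4 q [ 0.35  0.87  0.14  1.68 -0.19  0.62  1.03]
top [('red', 441.2, -182.8, 47, 48, -20.3), ('blue', 556.2, -94.4, 73, 75, -20.5)]
scene [('blue', 555.7, -92.2, 74, 73, -21.1)]
```

move_arm:
  increments:
    - [0, 0, 0.05, 0, 0, 0]
    - [0, 0, 0.05, 0, 0, 0]
    - [0, 0, 0.05, 0, 0, 0]
    - [0, 0, 0.05, 0, 0, 0]
    - [0, 0, 0.05, 0, 0, 0]
    - [0, 0, 0.05, 0, 0, 0]
    - [0, 0, -2, 0, 0, 0]
    - [0, 0, -5, 0, 0, 0]
    - [0, 0, -9, 0, 0, 0]
    - [0, 0, -14, 0, 0, 0]
    - [0, 0, -19, 0, 0, 0]
    - [0, 0, -24, 0, 0, 0]
    - [0, 0, -25, 0, 0, 0]
    - [0, 0, -25, 0, 0, 0]
  grip: 1

```text
clock: 31.5
eef_pos: [571.3, -297.9, 290.9]
tool_rot: [3.139, 0.002, 2.001]
force: [0.3, 0.3, -1.3]
width: 85.6
```

```bash
python3 plan.py
python3 - <<'E'
from h import *
for n in("top","scene"): im=snap(n,n+"7.png",(200,150,460,290) if n=="top" else (190,110,400,310),3 if n=="top" else 3); print(n,blobs(n,im,206,lo=40,xlim=(380,700),ylim=(-400,0)),blobs(n,im,64,lo=40,ylim=(100,450)),blobs(n,im,14,lo=30,xlim=(380,700),ylim=(-400,0)))
E
```

```text
t31.5 [ 571.3 -297.9  290.9] [1.799e+02 1.000e-01 1.146e+02] F [ 0.3  0.3 -1.3] w85.6 q [ 0.31  0.57  0.21  1.46 -0.13  1.11  0.98]
top [('red', 429.2, -145.0, 28, 44, -19.2), ('blue', 529.4, -73.5, 65, 66, -20.4)] [('blue', 447.6, 247.1, 45, 45, 16.3), ('blue', 597.6, 265.2, 45, 44, 0.4)] [('red', 443.1, -175.5, 32, 50, -19.2), ('blue', 556.4, -94.5, 73, 74, -20.4)]
scene [('blue', 623.6, -181.8, 64, 63, -21.1)] [('blue', 597.1, 267.2, 40, 40, -0.3), ('blue', 447.2, 249.4, 40, 40, 16.6)] [('blue', 555.7, -92.1, 74, 73, -21.1)]
```

View pics/scene7.png

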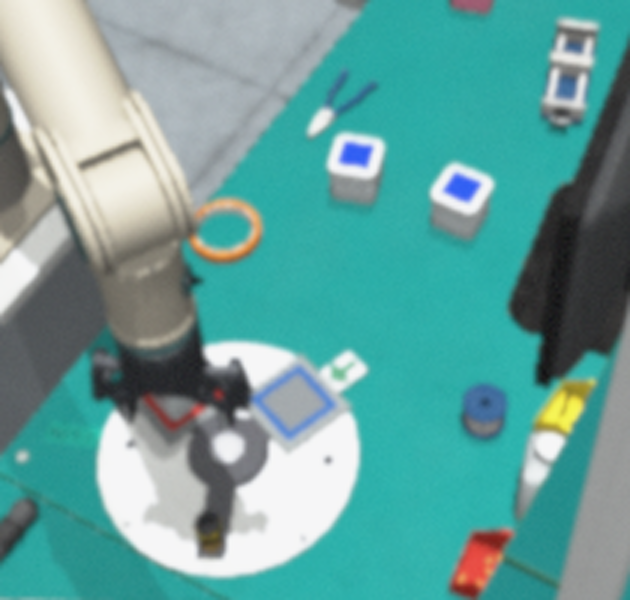

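Blue pad is at the loading mark (pad centre ≈(293,403) in the crop). The knob is at the second hole and both blue tubs are where they were. I'm going for the far blue tub.

```bash
python3 plan.py 597.4,266.2,250,90.2 597.4,266.2,100,90.2
```

```text
t31.6 [ 569.5 -296.6  286.8] [-179.9   -0.2  114.6] F [-0.   0.8 -0.5] w85.3 q [ 0.31  0.58  0.21  1.47 -0.13  1.11  0.98]
[49.98, 26.02, 3.81, -0.2, -0.2, 24.4]
[49.92, 26.05, 18.81, -0.2, -0.2, 24.4]
```

move_arm:
  increments:
    - [50, 26, 3, -0.2, -0.2, 24.4]
    - [50, 26, 3, -0.2, -0.2, 24.4]
    - [50, 26, 3, -0.2, -0.2, 24.4]
    - [50, 26, 3, -0.2, -0.2, 24.4]
    - [50, 26, 3, -0.2, -0.2, 24.4]
    - [50, 26, 3, -0.2, -0.2, 24.4]
    - [50, 26, 3, -0.2, -0.2, 24.4]
    - [50, 26, 3, -0.2, -0.2, 24.4]
    - [50, 26, 3, -0.2, -0.2, 24.4]
    - [50, 26, 3, -0.2, -0.2, 24.4]
    - [50, 26, 3, -0.2, -0.2, 24.4]
    - [50, 26, 3, -0.2, -0.2, 24.4]
    - [50, 26, 3.8, -0.2, -0.2, 24.4]
    - [50, 26, 8.8, -0.2, -0.2, 24.4]
    - [50, 26, 13.8, -0.2, -0.2, 24.4]
    - [50, 26, 18.8, -0.2, -0.2, 24.4]
    - [50, 26, 18.8, -0.2, -0.2, 24.4]
    - [50, 26, 18.8, -0.2, -0.2, 24.4]
    - [50, 26, 18.8, -0.2, -0.2, 24.4]
    - [50, 26, 18.8, -0.2, -0.2, 24.4]

```text
clock: 33.6
eef_pos: [599.9, 266.1, 104.1]
tool_rot: [3.134, -0.001, 1.574]
force: [0.1, 0.4, -1.0]
width: 85.3
```

```bash
python3 - <<'E'
from h import *
for n in("top","scene"): im=snap(n); print(n,blobs(n,im,206,lo=30,xlim=(380,700),ylim=(-400,0)),blobs(n,im,64,lo=20,ylim=(100,450)))
E
python3 plan.py 597.4,266.2,22,90.2
```

```text
top [('red', 426.5, -152.0, 43, 44, -19.4), ('blue', 529.4, -73.3, 65, 66, -20.2)] []
scene [('red', 520.5, -248.8, 85, 47, 27.7), ('red', 425.7, -149.6, 39, 38, -20.1), ('blue', 623.7, -181.8, 64, 63, -21.1)] [('blue', 596.9, 268.9, 37, 39, -1.8), ('blue', 447.0, 249.5, 40, 39, 16.3)]
t33.7 [599.2 266.3 103.4] [179.7  -0.   90.2] F [0.9 0.1 0.3] w85.4 q [-0.6   0.79  0.24  1.62 -0.25  0.75 -0.25]
[-0.02, -0.23, 8.14, 0.3, -0.0, 0.0]
```

move_arm:
  increments:
    - [0, -0.1, 2, 0.3, 0, 0]
    - [0, -0.1, 4, 0.3, 0, 0]
    - [0, -0.1, 6, 0.3, 0, 0]
    - [0, -0.1, 8, 0.3, 0, 0]
    - [0, -0.1, 8.1, 0.3, 0, 0]
    - [0, -0.1, 8.1, 0.3, 0, 0]
    - [0, -0.1, 8.1, 0.3, 0, 0]

```text
clock: 34.4
eef_pos: [597.8, 266.1, 20.9]
tool_rot: [-3.14, 0.001, 1.575]
force: [-0.4, -0.6, -0.2]
width: 84.8
```

move_arm:
  increments:
    - [0, 0, 0, 0, 0, 0]
    - [0, 0, 0, 0, 0, 0]
    - [0, 0, 0, 0, 0, 0]
    - [0, 0, 0, 0, 0, 0]
    - [0, 0, 0, 0, 0, 0]
    - [0, 0, 0, 0, 0, 0]
    - [0, 0, -2, 0, 0, 0]
    - [0, 0, -5, 0, 0, 0]
    - [0, 0, -9, 0, 0, 0]
    - [0, 0, -12, 0, 0, 0]
    - [0, 0, -12, 0, 0, 0]
    - [0, 0, -12, 0, 0, 0]
    - [0, 0, -12, 0, 0, 0]
  grip: -1

```text
clock: 35.7
eef_pos: [596.1, 265.7, 138.6]
tool_rot: [-3.136, 0.002, 1.575]
force: [0.3, -0.9, -1.9]
width: 65.6
```

```bash
python3 plan.py 556,-93.8,140,69.3  556,-93.8,80,69.3
```

```text
t35.7 [596.1 265.7 138.6] [-1.797e+02  1.000e-01  9.020e+01] F [ 0.3 -0.9 -1.9] w65.6 q [-0.61  0.75  0.25  1.59 -0.23  0.83 -0.26]
[-35.93, -4.17, -0.04, -0.3, 0.2, 20.9]
[-35.92, -4.13, 5.96, -0.3, 0.2, 20.9]
```

move_arm:
  increments:
    - [-2.5, -0.3, 0, -0.1, 0.1, 1]
    - [-6, -0.7, 0, -0.3, 0.2, 3]
    - [-10, -1.2, 0, -0.3, 0.2, 6]
    - [-14, -1.6, 0, -0.3, 0.2, 9]
    - [-18, -2.1, 0, -0.3, 0.2, 12]
    - [-22, -2.5, 0, -0.3, 0.2, 15]
    - [-26, -3, 0, -0.3, 0.2, 18]
    - [-30, -3.5, 0, -0.3, 0.2, 20]
    - [-33.5, -3.9, 0, -0.3, 0.2, 20.9]
    - [-35.9, -4.1, 0, -0.3, 0.2, 20.9]
    - [-35.9, -4.1, 0.5, -0.3, 0.2, 20.9]
    - [-35.9, -4.1, 3, -0.3, 0.2, 20.9]
    - [-35.9, -4.1, 6, -0.3, 0.2, 20.9]
    - [-35.9, -4.1, 7.5, -0.3, 0.2, 20.9]
    - [-35.9, -4.1, 8, -0.3, 0.2, 20.9]
    - [-35.9, -4.1, 8, -0.3, 0.2, 20.9]
    - [-35.9, -4.1, 8, -0.3, 0.2, 20.9]
    - [-35.9, -4.1, 8, -0.3, 0.2, 20.9]

```text
clock: 37.5
eef_pos: [558.3, -93.3, 61.4]
tool_rot: [3.138, -0.002, 1.21]
force: [-0.4, 0.2, -1.1]
width: 65.3
```

```bash
python3 plan.py 555.5,-94.2,38,69.3
python3 - <<'E'
from h import *
snap("scene","p8.png",(210,160,350,320),4)
im=snap("top"); print(blobs("top",im,206,lo=30,xlim=(380,700),ylim=(-400,0)),blobs("top",im,64,lo=20,ylim=(100,450)))
E
```

```text
t37.5 [558.3 -93.3  61.4] [ 1.798e+02 -1.000e-01  6.930e+01] F [-0.4  0.2 -1.1] w65.3 q [-0.03  0.76  0.24  1.9  -0.34  0.52  0.07]
[-0.19, -0.24, 2.33, 0.2, -0.1, 0.0]
[('red', 425.9, -154.2, 39, 44, -20.3)] [('blue', 447.8, 247.2, 45, 45, 16.5)]
```

View pics/p8.png

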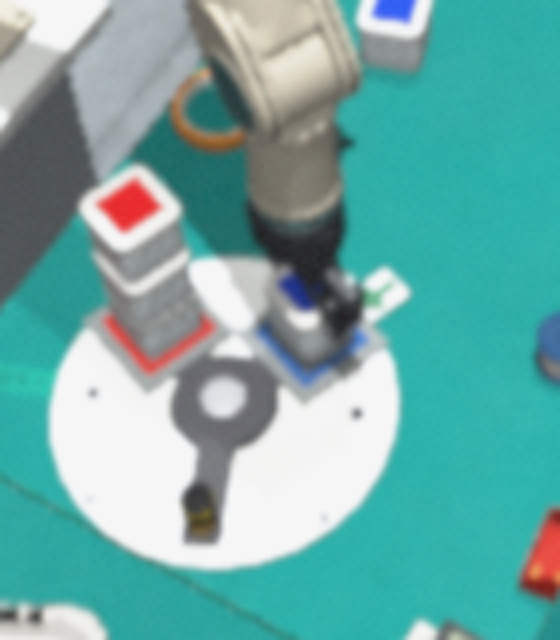

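Blue tub 1 hangs square over the blue pad at about (310,330) in the crop, clear of the red column. I'm lowering it in two stages.

move_arm:
  increments:
    - [-0.1, -0.15, 1, 0.2, -0.1, 0]
    - [-0.1, -0.15, 1.8, 0.2, -0.1, 0]
    - [-0.1, -0.15, 2.2, 0.2, -0.1, 0]
    - [-0.1, -0.15, 2.2, 0.2, -0.1, 0]
    - [-0.1, -0.15, 2.2, 0.2, -0.1, 0]
    - [-0.1, -0.15, 2.2, 0.2, -0.1, 0]

```text
clock: 38.2
eef_pos: [556.1, -93.8, 38.6]
tool_rot: [-3.141, -0.0, 1.21]
force: [0.1, 0.8, -1.1]
width: 65.6
```

```bash
python3 plan.py 555.5,-94,35.2,69.3
```

```text
t38.2 [556.1 -93.8  38.6] [-180.    -0.    69.3] F [ 0.1  0.8 -1.1] w65.6 q [-0.02  0.8   0.22  1.9  -0.35  0.48  0.09]
[-0.04, -0.05, 0.34, -0.0, -0.0, 0.0]
```

move_arm:
  increments:
    - [0, 0, 0.15, 0, 0, 0]
    - [0, 0, 0.25, 0, 0, 0]
    - [0, 0, 0.35, 0, 0, 0]
    - [0, 0, 0.37, 0, 0, 0]
    - [0, 0, 0.37, 0, 0, 0]

```text
clock: 38.7
eef_pos: [556.0, -93.6, 35.2]
tool_rot: [-3.141, -0.001, 1.21]
force: [-0.5, 1.0, 4.5]
width: 65.3
```

move_arm:
  increments:
    - [0, 0, 0, 0, 0, 0]
    - [0, 0, 0, 0, 0, 0]
    - [0, 0, 0, 0, 0, 0]
    - [0, 0, 0, 0, 0, 0]
    - [0, 0, 0, 0, 0, 0]
    - [0, 0, -3, 0, 0, 0]
    - [0, 0, -7, 0, 0, 0]
    - [0, 0, -11, 0, 0, 0]
    - [0, 0, -14, 0, 0, 0]
    - [0, 0, -14, 0, 0, 0]
    - [0, 0, -14, 0, 0, 0]
  grip: 1

```text
clock: 39.8
eef_pos: [556.2, -93.6, 175.3]
tool_rot: [-3.142, -0.001, 1.21]
force: [-0.8, -0.1, -0.8]
width: 85.5
```

```bash
python3 plan.py 447.4,248.3,170,106.5 447.4,248.3,100,106.5
```

```text
t39.8 [556.2 -93.6 175.3] [-1.80e+02 -1.00e-01  6.93e+01] F [-0.8 -0.1 -0.8] w85.5 q [-0.1   0.6   0.33  1.83 -0.27  0.76  0.02]
[28.16, -22.24, 0.56, 0.0, -0.1, -37.2]
[28.15, -22.24, 7.56, 0.0, -0.1, -37.2]
```

move_arm:
  increments:
    - [3.5, -2.8, 0.3, 0, 0, -5]
    - [28.2, -22.2, 0.5, 0, 0, -37.2]
    - [28.2, -22.2, 0.5, 0, 0, -37.2]
    - [28.2, -22.2, 0.5, 0, 0, -37.2]
    - [28.2, -22.2, 0.5, 0, 0, -37.2]
    - [28.2, -22.2, 0.5, 0, 0, -37.2]
    - [28.2, -22.2, 0.5, 0, 0, -37.2]
    - [28.2, -22.2, 0.5, 0, 0, -37.2]
    - [28.2, -22.2, 3, 0, 0, -37.2]
    - [28.2, -22.2, 7.5, 0, 0, -37.2]
    - [28.2, -22.2, 7.5, 0, 0, -37.2]
    - [28.2, -22.2, 7.5, 0, 0, -37.2]
    - [28.2, -22.2, 7.5, 0, 0, -37.2]
    - [28.2, -22.2, 7.5, 0, 0, -37.2]

```text
clock: 41.2
eef_pos: [449.0, 248.8, 102.0]
tool_rot: [3.139, -0.002, 1.859]
force: [0.5, -1.3, 0.0]
width: 85.5
```

```bash
python3 - <<'E'
from h import *
for n in("top","scene"): im=snap(n); print(n,blobs(n,im,206,lo=30,xlim=(380,480),ylim=(-400,0)),blobs(n,im,78,lo=20,ylim=(-150,0)),blobs(n,im,64,lo=20,ylim=(100,450)))
E
python3 plan.py 447.4,248.3,21.5,106.5
```

```text
top [('red', 426.5, -152.0, 43, 44, -19.4)] [('blue', 558.3, -94.7, 44, 45, -20.3)] []
scene [('red', 425.8, -149.1, 39, 38, -20.5)] [('red', 360.4, -86.0, 43, 42, -20.5), ('blue', 557.5, -92.3, 40, 41, -21.0)] [('blue', 446.5, 251.1, 39, 35, 14.4)]
t41.3 [448.7 248.8 101.7] [ 1.799e+02 -1.000e-01  1.065e+02] F [ 0.7 -0.  -0.4] w85.3 q [-0.65  0.64  0.14  2.02 -0.18  0.5  -0.1 ]
[-0.02, -0.15, 8.02, 0.1, -0.1, 0.0]
```

move_arm:
  increments:
    - [0, -0.05, 2, 0.1, -0.1, 0]
    - [0, -0.05, 4, 0.1, -0.1, 0]
    - [0, -0.05, 6, 0.1, -0.1, 0]
    - [0, -0.05, 8, 0.1, -0.1, 0]
    - [0, -0.05, 8, 0.1, -0.1, 0]
    - [0, -0.05, 8, 0.1, -0.1, 0]
    - [0, -0.05, 8, 0.1, -0.1, 0]

```text
clock: 42.0
eef_pos: [448.1, 248.8, 21.5]
tool_rot: [-3.141, 0.0, 1.859]
force: [-0.1, 0.2, 0.4]
width: 85.2
```

move_arm:
  increments:
    - [0, 0, 0, 0, 0, 0]
    - [0, 0, 0, 0, 0, 0]
    - [0, 0, 0, 0, 0, 0]
    - [0, 0, 0, 0, 0, 0]
    - [0, 0, 0, 0, 0, 0]
    - [0, 0, 0, 0, 0, 0]
    - [0, 0, -2, 0, 0, 0]
    - [0, 0, -5, 0, 0, 0]
    - [0, 0, -9, 0, 0, 0]
    - [0, 0, -13, 0, 0, 0]
    - [0, 0, -16, 0, 0, 0]
    - [0, 0, -16, 0, 0, 0]
    - [0, 0, -16, 0, 0, 0]
    - [0, 0, -16, 0, 0, 0]
  grip: -1

```text
clock: 43.4
eef_pos: [446.5, 248.2, 179.2]
tool_rot: [-3.137, 0.001, 1.86]
force: [1.6, -0.5, -1.6]
width: 65.1
```

```bash
python3 plan.py 555.8,-93.8,185,69.3  555.8,-93.8,130,69.3
```

```text
t43.4 [446.5 248.2 179.2] [-1.797e+02  1.000e-01  1.065e+02] F [ 1.6 -0.5 -1.6] w65.1 q [-0.69  0.51  0.19  1.96 -0.14  0.69 -0.13]
[-35.89, 0.73, -0.54, -0.2, 0.2, 37.2]
[-35.89, 0.76, 4.96, -0.2, 0.2, 37.2]
```

move_arm:
  increments:
    - [-2.5, 0, -0.3, -0.1, 0.1, 3]
    - [-6, 0.1, -0.5, -0.2, 0.2, 7]
    - [-10, 0.2, -0.5, -0.2, 0.2, 11]
    - [-14, 0.3, -0.5, -0.2, 0.2, 15]
    - [-18, 0.4, -0.5, -0.2, 0.2, 19]
    - [-22, 0.5, -0.5, -0.2, 0.2, 23]
    - [-26, 0.6, -0.5, -0.2, 0.2, 27]
    - [-30, 0.7, -0.5, -0.2, 0.2, 31]
    - [-33.5, 0.7, -0.5, -0.2, 0.2, 35]
    - [-35.9, 0.8, -0.5, -0.2, 0.2, 37.2]
    - [-35.9, 0.8, 0, -0.2, 0.2, 37.2]
    - [-35.9, 0.8, 2.5, -0.2, 0.2, 37.2]
    - [-35.9, 0.8, 5, -0.2, 0.2, 37.2]
    - [-35.9, 0.8, 6.5, -0.2, 0.2, 37.2]
    - [-35.9, 0.8, 6.5, -0.2, 0.2, 37.2]
    - [-35.9, 0.8, 6.5, -0.2, 0.2, 37.2]
    - [-35.9, 0.8, 6.5, -0.2, 0.2, 37.2]

```text
clock: 45.1
eef_pos: [557.6, -93.2, 115.9]
tool_rot: [3.14, -0.002, 1.21]
force: [0.1, 0.6, -0.9]
width: 65.4
```

```bash
python3 plan.py 555.5,-93.8,103,69.3
python3 - <<'E'
from h import *
snap("scene","p9.png",(210,160,350,320),4)
E
```

```text
t45.1 [557.6 -93.2 115.9] [ 1.799e+02 -1.000e-01  6.940e+01] F [ 0.1  0.6 -0.9] w65.4 q [-0.07  0.68  0.3   1.87 -0.32  0.63  0.06]
[-0.13, -0.18, 1.29, 0.1, -0.1, 0.1]
```

View pics/p9.png

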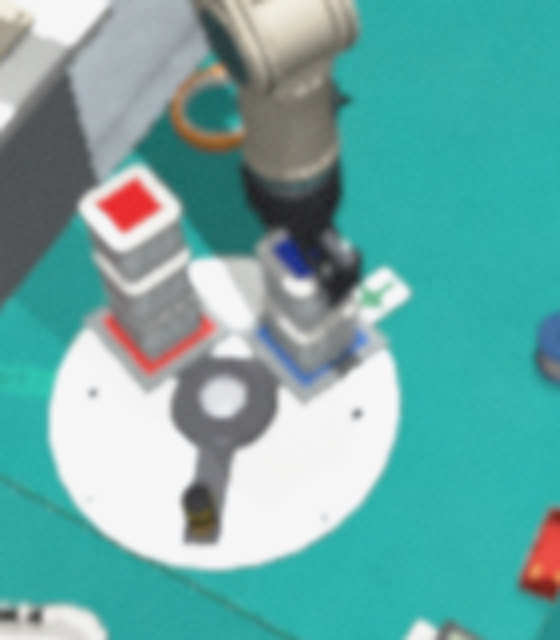

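Blue tub 2 is square above blue tub 1 at about (305,290) in the crop. I'm lowering it.

move_arm:
  increments:
    - [-0.05, -0.05, 0.5, 0.1, -0.1, 0.1]
    - [-0.05, -0.05, 1, 0.1, -0.1, 0.1]
    - [-0.05, -0.05, 1.2, 0.1, -0.1, 0.1]
    - [-0.05, -0.05, 1.2, 0.1, -0.1, 0.1]
    - [-0.05, -0.05, 1.2, 0.1, -0.1, 0.1]

```text
clock: 45.65
eef_pos: [556.6, -93.7, 103.4]
tool_rot: [-3.14, -0.0, 1.208]
force: [-0.7, -0.4, -1.1]
width: 65.1
```

```bash
python3 plan.py 555.7,-93.8,99.3,69.3
```

```text
t45.6 [556.6 -93.7 103.4] [-179.9   -0.    69.2] F [-0.7 -0.4 -1.1] w65.1 q [-0.07  0.7   0.29  1.88 -0.33  0.61  0.07]
[-0.04, -0.08, 0.41, -0.1, -0.0, -0.1]
```

move_arm:
  increments:
    - [0, 0, 0.2, -0.1, 0, -0.1]
    - [0, 0, 0.32, -0.1, 0, -0.1]
    - [0, 0, 0.4, -0.1, 0, -0.1]
    - [0, 0, 0.42, -0.1, 0, -0.1]
    - [0, 0, 0.42, -0.1, 0, -0.1]

```text
clock: 46.15
eef_pos: [556.6, -93.6, 99.6]
tool_rot: [3.141, -0.001, 1.21]
force: [-0.8, 0.9, 5.5]
width: 65.2
```

move_arm:
  increments:
    - [0, 0, 0, 0, 0, 0]
    - [0, 0, 0, 0, 0, 0]
    - [0, 0, 0, 0, 0, 0]
    - [0, 0, 0, 0, 0, 0]
    - [0, 0, 0, 0, 0, 0]
    - [0, 0, -3, 0, 0, 0]
    - [0, 0, -7, 0, 0, 0]
    - [0, 0, -11, 0, 0, 0]
    - [0, 0, -15, 0, 0, 0]
    - [0, 0, -19, 0, 0, 0]
    - [0, 0, -19, 0, 0, 0]
    - [0, 0, -19, 0, 0, 0]
    - [0, 0, -19, 0, 0, 0]
  grip: 1

```text
clock: 47.45
eef_pos: [555.6, -93.3, 288.1]
tool_rot: [-3.14, -0.0, 1.21]
force: [0.3, 0.5, 0.1]
width: 85.2
```

```bash
python3 plan.py 569.5,-295,285,24.3 569.5,-295,110,24.3
```

```text
t47.5 [555.6 -93.3 288.1] [-179.9   -0.    69.3] F [0.3 0.5 0.1] w85.2 q [-0.15  0.47  0.41  1.7  -0.21  1.02 -0.03]
[-18.38, 8.41, 0.3, -0.1, 0.0, 45.0]
[-18.39, 8.44, 17.8, -0.1, 0.0, 45.0]
```

move_arm:
  increments:
    - [-4, 1.9, 0.3, 0, 0, 8]
    - [-8, 3.7, 0.3, 0, 0, 16]
    - [-12, 5.5, 0.3, 0, 0, 24]
    - [-16, 7.3, 0.3, 0, 0, 32]
    - [-18.4, 8.4, 0.3, 0, 0, 40]
    - [-18.4, 8.4, 4, 0, 0, 45]
    - [-18.4, 8.4, 8, 0, 0, 45]
    - [-18.4, 8.4, 12, 0, 0, 45]
    - [-18.4, 8.4, 16, 0, 0, 45]
    - [-18.4, 8.4, 17.8, 0, 0, 45]
    - [-18.4, 8.4, 17.8, 0, 0, 45]
    - [-18.4, 8.4, 17.8, 0, 0, 45]
    - [-18.4, 8.4, 17.8, 0, 0, 45]

```text
clock: 48.75
eef_pos: [570.8, -296.2, 112.3]
tool_rot: [3.14, -0.002, 0.425]
force: [0.2, -0.1, 0.1]
width: 85.5
```

```bash
python3 plan.py 569.5,-295,37.5,24.3
python3 - <<'E'
from h import *
for n in("top","scene"): im=snap(n,n+"10.png",(190,160,320,310),4); print(n,blobs(n,im,206,lo=30,xlim=(380,480),ylim=(-400,0)),blobs(n,im,142,lo=20,ylim=(-150,0)))
E
```

```text
t48.8 [ 570.8 -296.2  112.3] [ 1.799e+02 -1.000e-01  2.430e+01] F [ 0.2 -0.1  0.1] w85.5 q [ 0.15  0.81  0.5   1.65 -0.51  0.81 -0.27]
[-0.09, -0.18, 7.48, 0.1, -0.1, 0.0]
top [] [('red', 843.4, -149.9, 107, 58, 4.8), ('blue', 558.8, -94.7, 45, 45, -20.7)]
scene [] [('blue', 557.5, -92.6, 41, 40, -21.4)]
```

View pics/scene10.png

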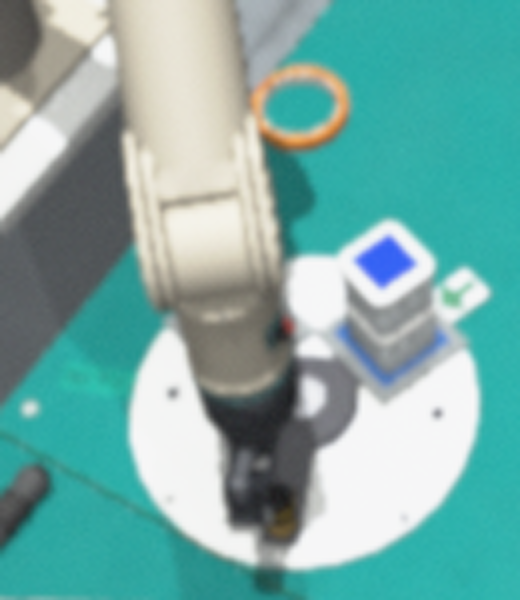

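The blue column of two is square: its lid is at about (387,263) in the crop, and both tubs measure within 0.3 mm of each other. The gripper is above the knob. The red column is hidden behind the wrist from this view.

move_arm:
  increments:
    - [0, 0, 2, 0.1, -0.1, 0]
    - [0, -0.05, 4, 0.1, -0.1, 0]
    - [0, -0.05, 6, 0.1, -0.1, 0]
    - [0, -0.05, 7.3, 0.1, -0.1, 0]
    - [0, -0.05, 7.4, 0.1, -0.1, 0]
    - [0, -0.05, 7.4, 0.1, -0.1, 0]
    - [0, -0.05, 7.4, 0.1, -0.1, 0]

```text
clock: 49.55
eef_pos: [570.9, -295.6, 38.4]
tool_rot: [3.141, -0.0, 0.425]
force: [-0.1, 1.1, -0.3]
width: 85.4
```

move_arm:
  increments:
    - [0, 0, 0, 0, 0, 0]
    - [0, 0, 0, 0, 0, 0]
    - [0, 0, 0, 0, 0, 0]
    - [0, 0, 0, 0, 0, 0]
    - [0, 0, 0, 0, 0, 0]
    - [0, 0, 0, 0, 0, 0]
    - [0, 0, 0, 0, 0, 0]
    - [0, 0, 0, 0, 0, 0]
  grip: -1

```text
clock: 50.35
eef_pos: [570.2, -294.5, 37.7]
tool_rot: [-3.139, 0.0, 0.425]
force: [-0.7, 2.5, 5.6]
width: 28.4
```

```bash
python3 arc.py 0 1 0 50; python3 plan.py; python3 -c "
from h import *
im=snap('top'); print(blobs('top',im,206,lo=20,xlim=(380,480),ylim=(-400,0)))"
```

```text
r 119.4 ang 294.43 yaw 24.35 [ 570.2 -294.5   37.7] F [-0.7  2.5  5.6]
[[-0.0, 0.05, -1.23, 0, 0, -0.0]]
t50.4 [ 570.2 -294.5   37.7] [-179.9    0.    24.4] F [-0.7  2.5  5.6] w28.4 q [ 0.18  0.91  0.44  1.68 -0.56  0.68 -0.23]
[]
```

move_arm:
  increments:
    - [0, 0, -0.3, 0, 0, 0]
    - [0, 0, -0.6, 0, 0, 0]
    - [0, 0, -0.9, 0, 0, 0]
    - [0, 0, -1.2, 0, 0, 0]
    - [0, 0, -1.35, 0, 0, 0]
    - [0, 0, -1.35, 0, 0, 0]
    - [0, 0, -1.35, 0, 0, 0]

```text
clock: 51.1
eef_pos: [569.9, -294.6, 50.3]
tool_rot: [-3.139, 0.001, 0.425]
force: [0.9, 0.5, -8.8]
width: 28.7
```

```bash
sed -i 's/520.8,-185.8/520.7,-185.3/' arc.py; python3 arc.py 45 18 2 50.5; python3 plan.py
```

```text
r 119.8 ang 294.23 yaw 24.34 [ 569.9 -294.6   50.3] F [ 0.9  0.5 -8.8]
[[0.01, 0.01, -0.02, 0, 0, -0.1], [0.08, 0.01, -0.02, 0, 0, -0.4], [0.27, 0.0, -0.02, 0, 0, -1.3], [0.62, -0.01, -0.02, 0, 0, -2.9], [1.14, -0.05, -0.02, 0, 0, -5.4], [1.83, -0.13, -0.02, 0, 0, -8.8], [2.68, -0.29, -0.02, 0, 0, -12.9], [3.62, -0.55, -0.02, 0, 0, -17.6], [4.59, -0.9, -0.02, 0, 0, -22.5], [5.53, -1.33, -0.02, 0, 0, -27.4], [6.38, -1.82, -0.02, 0, 0, -32.1], [7.09, -2.3, -0.02, 0, 0, -36.2], [7.64, -2.73, -0.02, 0, 0, -39.6], [8.04, -3.07, -0.02, 0, 0, -42.1], [8.29, -3.3, -0.02, 0, 0, -43.7], [8.43, -3.43, -0.02, 0, 0, -44.6], [8.48, -3.48, -0.02, 0, 0, -44.9], [8.49, -3.49, -0.02, 0, 0, -45.0], [8.49, -3.49, -0.02, 0, 0, -45.0], [8.49, -3.49, -0.02, 0, 0, -45.0]]
t51.1 [ 569.9 -294.6   50.3] [-1.799e+02  1.000e-01  2.430e+01] F [ 0.9  0.5 -8.8] w28.7 q [ 0.17  0.89  0.45  1.68 -0.55  0.7  -0.24]
```

move_arm:
  increments:
    - [0.02, 0, 0, 0, 0, -0.1]
    - [0.08, 0, 0, 0, 0, -0.4]
    - [0.27, 0, 0, 0, 0, -1.3]
    - [0.62, -0.01, 0, 0, 0, -2.9]
    - [1.14, -0.05, 0, 0, 0, -5.4]
    - [1.83, -0.13, 0, 0, 0, -8.8]
    - [2.68, -0.29, 0, 0, 0, -12.9]
    - [3.62, -0.55, 0, 0, 0, -17.6]
    - [4.59, -0.9, 0, 0, 0, -22.5]
    - [5.53, -1.33, 0, 0, 0, -27.4]
    - [6.38, -1.82, 0, 0, 0, -32.1]
    - [7.09, -2.3, 0, 0, 0, -36.2]
    - [7.64, -2.73, 0, 0, 0, -39.6]
    - [8.04, -3.07, 0, 0, 0, -42.1]
    - [8.29, -3.3, 0, 0, 0, -43.7]
    - [8.43, -3.43, 0, 0, 0, -44.6]
    - [8.48, -3.48, 0, 0, 0, -44.9]
    - [8.49, -3.49, 0, 0, 0, -45]
    - [8.49, -3.49, 0, 0, 0, -45]
    - [8.49, -3.49, 0, 0, 0, -45]

```text
clock: 53.1
eef_pos: [632.0, -227.6, 50.3]
tool_rot: [-3.137, -0.001, 1.21]
force: [-5.0, 3.7, -9.2]
width: 28.2
```

```bash
python3 arc.py 45.1 18 2 50.3; python3 plan.py
python3 - <<'E'
from h import *
for n in("top","scene"): im=snap(n); print(n,blobs(n,im,206,lo=20,xlim=(380,620),ylim=(-400,0)),blobs(n,im,142,lo=20,xlim=(380,620),ylim=(-400,0)))
E
```

```text
r 119.1 ang 339.18 yaw 69.31 [ 632.  -227.6   50.3] F [-5.   3.7 -9.2]
[[0.01, 0.08, -0.0, 0, 0, -0.1], [0.08, 0.08, -0.0, 0, 0, -0.4], [0.27, 0.07, -0.0, 0, 0, -1.3], [0.62, 0.06, -0.0, 0, 0, -3.0], [1.14, 0.03, -0.0, 0, 0, -5.5], [1.84, -0.06, 0.0, 0, 0, -8.8], [2.68, -0.22, 0.0, 0, 0, -12.9], [3.62, -0.47, 0.0, 0, 0, -17.6], [4.6, -0.83, 0.01, 0, 0, -22.6], [5.54, -1.27, 0.01, 0, 0, -27.5], [6.39, -1.75, 0.01, 0, 0, -32.2], [7.1, -2.23, 0.01, 0, 0, -36.3], [7.66, -2.66, 0.02, 0, 0, -39.6], [8.05, -3.0, 0.02, 0, 0, -42.1], [8.31, -3.24, 0.02, 0, 0, -43.8], [8.44, -3.37, 0.02, 0, 0, -44.7], [8.49, -3.42, 0.02, 0, 0, -45.0], [8.5, -3.43, 0.02, 0, 0, -45.1], [8.5, -3.43, 0.02, 0, 0, -45.1], [8.5, -3.43, 0.02, 0, 0, -45.1]]
t53.1 [ 632.  -227.6   50.3] [-1.798e+02 -1.000e-01  6.930e+01] F [-5.   3.7 -9.2] w28.2 q [ 0.15  0.89  0.27  1.58 -0.32  0.72  0.21]
top [('red', 428.0, -228.5, 43, 44, 24.6)] [('red', 432.6, -242.3, 45, 46, 24.6)]
scene [('red', 514.0, -298.9, 64, 63, 24.2), ('red', 427.6, -225.7, 40, 40, 24.0)] [('red', 485.8, -275.0, 67, 66, 24.2), ('red', 395.0, -198.0, 42, 42, 24.0)]
```

move_arm:
  increments:
    - [0.02, 0, 0, 0, 0, -0.1]
    - [0.08, 0, 0, 0, 0, -0.4]
    - [0.27, 0, 0, 0, 0, -1.3]
    - [0.62, -0.02, 0, 0, 0, -3]
    - [1.14, -0.05, 0, 0, 0, -5.5]
    - [1.84, -0.14, 0, 0, 0, -8.8]
    - [2.68, -0.3, 0, 0, 0, -12.9]
    - [3.62, -0.55, 0, 0, 0, -17.6]
    - [4.6, -0.9, 0, 0, 0, -22.6]
    - [5.54, -1.33, 0, 0, 0, -27.5]
    - [6.39, -1.8, 0, 0, 0, -32.2]
    - [7.1, -2.28, 0, 0, 0, -36.3]
    - [7.66, -2.7, 0, 0, 0, -39.6]
    - [8.05, -3.04, 0, 0, 0, -42.1]
    - [8.31, -3.28, 0, 0, 0, -43.8]
    - [8.44, -3.4, 0, 0, 0, -44.7]
    - [8.49, -3.45, 0, 0, 0, -45]
    - [8.5, -3.46, 0, 0, 0, -45.1]
    - [8.5, -3.46, 0, 0, 0, -45.1]
    - [8.5, -3.46, 0, 0, 0, -45.1]

```text
clock: 55.2
eef_pos: [629.3, -136.9, 50.5]
tool_rot: [-3.138, -0.003, 1.995]
force: [-5.7, 2.0, -9.3]
width: 28.3
```

```bash
python3 arc.py 0 1 0 50.3; python3 plan.py
python3 - <<'E'
from h import *
for n in("top","scene"): im=snap(n); print(n,blobs(n,im,206,lo=20,xlim=(380,620),ylim=(-400,0)),blobs(n,im,142,lo=20,xlim=(380,620),ylim=(-400,0)),blobs(n,im,14,lo=20,xlim=(380,620),ylim=(-400,0)))
E
```

```text
r 118.9 ang 24.04 yaw 114.29 [ 629.3 -136.9   50.5] F [-5.7  2.  -9.3]
[[-0.0, 0.1, 0.02, 0, 0, -0.0]]
t55.2 [ 629.3 -136.9   50.5] [-179.8   -0.2  114.3] F [-5.7  2.  -9.3] w28.3 q [ 0.13  0.85  0.07  1.66 -0.09  0.64  0.68]
top [('red', 483.5, -282.0, 43, 45, -21.3)] [('red', 490.5, -298.1, 45, 47, -21.3)] [('red', 504.5, -330.4, 49, 50, -21.3)]
scene [('red', 561.7, -344.1, 64, 63, -21.0), ('red', 482.7, -278.9, 40, 39, -20.3), ('blue', 458.6, -176.3, 39, 39, -23.3)] [('red', 535.9, -322.5, 67, 66, -21.0), ('red', 452.9, -254.0, 42, 41, -20.3), ('blue', 427.6, -146.2, 41, 42, -23.3)] [('red', 484.3, -279.3, 74, 73, -21.0), ('red', 393.2, -204.1, 46, 45, -20.3)]
```

move_arm:
  increments:
    - [0, 0, 0.3, 0, 0, 0]
    - [0, 0, 0.6, 0, 0, 0]
    - [0, 0, 0.9, 0, 0, 0]
    - [0, 0, 1.15, 0, 0, 0]
    - [0, 0, 1.28, 0, 0, 0]
    - [0, 0, 1.28, 0, 0, 0]
    - [0, 0, 1.28, 0, 0, 0]

```text
clock: 56.0
eef_pos: [629.0, -136.2, 37.9]
tool_rot: [-3.138, -0.004, 1.996]
force: [-6.2, 2.9, -5.3]
width: 27.9
```

```bash
python3 plan.py
python3 - <<'E'
from h import *
im=snap("scene"); print(blobs("scene",im,14,lo=20,xlim=(380,620),ylim=(-400,0)))
E
```

```text
t56.0 [ 629.  -136.2   37.9] [-179.8   -0.2  114.3] F [-6.2  2.9 -5.3] w27.9 q [ 0.13  0.86  0.07  1.67 -0.09  0.62  0.68]
[('red', 484.6, -279.4, 74, 73, -20.7), ('red', 393.5, -204.3, 46, 45, -20.6)]
```

move_arm:
  increments:
    - [0, 0, 0.05, 0, 0, 0]
    - [0, 0, 0.05, 0, 0, 0]
    - [0, 0, 0.05, 0, 0, 0]
    - [0, 0, 0.05, 0, 0, 0]
    - [0, 0, 0.05, 0, 0, 0]
    - [0, 0, 0.05, 0, 0, 0]
    - [0, 0, -2, 0, 0, 0]
    - [0, 0, -5, 0, 0, 0]
    - [0, 0, -9, 0, 0, 0]
    - [0, 0, -14, 0, 0, 0]
    - [0, 0, -19, 0, 0, 0]
    - [0, 0, -24, 0, 0, 0]
    - [0, 0, -27, 0, 0, 0]
    - [0, 0, -27, 0, 0, 0]
    - [0, 0, -27, 0, 0, 0]
  grip: 1

```text
clock: 57.55
eef_pos: [631.1, -136.8, 308.5]
tool_rot: [3.141, -0.001, 1.997]
force: [0.4, 0.9, -0.2]
width: 85.5
```

```bash
python3 plan.py 560,150,310,114.3
```

```text
t57.5 [ 631.1 -136.8  308.5] [ 1.800e+02 -1.000e-01  1.144e+02] F [ 0.4  0.9 -0.2] w85.5 q [ 0.11  0.56  0.11  1.43 -0.06  1.16  0.65]
[29.05, 5.38, -0.12, 0.0, -0.1, 0.1]
```

I'm moving aside to get a clear final look.

move_arm:
  increments:
    - [4, 0.7, 0, 0, 0, 0]
    - [8, 1.5, 0, 0, 0, 0]
    - [12, 2.2, 0, 0, 0, 0]
    - [16, 3, 0, 0, 0, 0]
    - [20, 3.7, 0, 0, 0, 0]
    - [24, 4.5, 0, 0, 0, 0]
    - [28, 5.2, 0, 0, 0, 0]
    - [29, 5.4, 0, 0, 0, 0]
    - [29, 5.4, 0, 0, 0, 0]
    - [29, 5.4, 0, 0, 0, 0]

```text
clock: 58.55
eef_pos: [560.2, 147.8, 307.4]
tool_rot: [-3.138, -0.0, 1.996]
force: [-1.0, -0.4, -0.2]
width: 85.6
```

Run:
```python
from h import *
snap("scene","sc11.png",(190,150,350,320),4)
for n in("top","scene"):
    im=snap(n)
    for z in (206,142,14): print(n,z,[b for b in blobs(n,im,z,lo=20,xlim=(380,660),ylim=(-400,0))])
snap("top","top11.png",(340,150,470,270),5)
print(proj("scene",[[520.5+120*np.cos(np.radians(24.3)),-185.2+120*np.sin(np.radians(24.3)),z] for z in(67,75)]))
```

```text
top 206 [('red', 484.2, -282.3, 43, 44, -20.5), ('blue', 423.9, -139.8, 43, 43, -20.9)]
top 142 [('red', 491.3, -298.5, 45, 46, -20.5), ('blue', 428.3, -149.8, 45, 45, -20.9)]
top 14 [('red', 505.3, -330.8, 49, 50, -20.5), ('blue', 437.1, -169.6, 48, 48, -20.9)]
scene 206 [('red', 562.2, -344.0, 65, 63, -20.9), ('red', 483.2, -279.1, 40, 39, -20.4), ('blue', 458.4, -177.3, 39, 39, -22.1)]
scene 142 [('red', 536.5, -322.4, 68, 66, -20.9), ('red', 453.4, -254.2, 42, 41, -20.4), ('blue', 427.4, -147.2, 41, 41, -22.1)]
scene 14 [('red', 485.0, -279.1, 75, 73, -20.9), ('red', 393.9, -204.4, 46, 45, -20.4)]
[[298.40123602 254.44592755]
 [298.30963251 253.31950913]]
```

View pics/sc11.png

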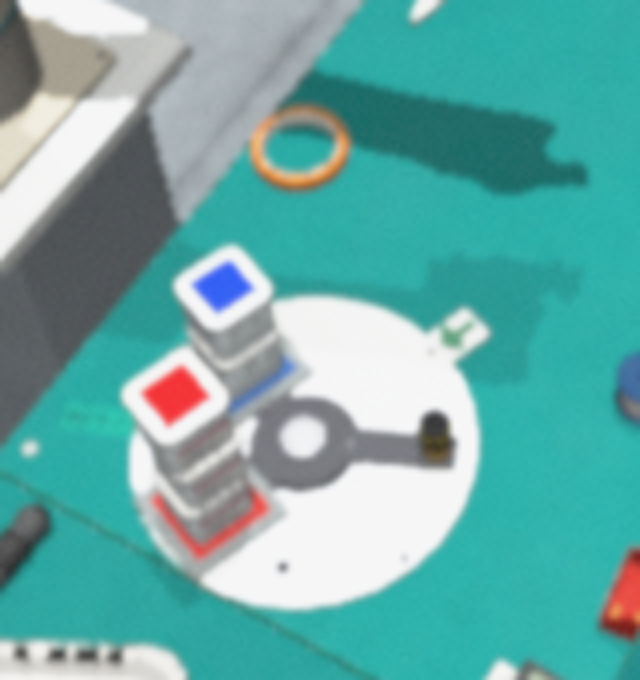

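View pics/top11.png

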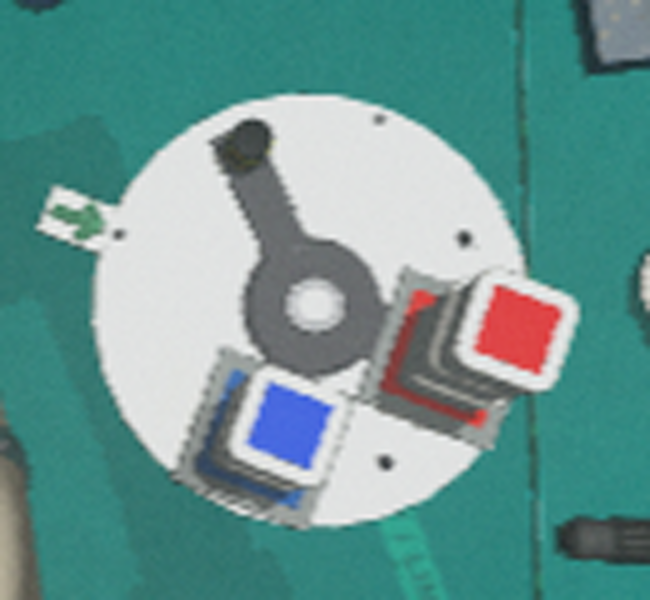

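The final views show both columns standing square: red lid ≈(175,395) and blue ≈(222,287) in the scene crop. The knob arm points at the third hole and the pad angle is unchanged at −20.9°. I'm handing in.

```bash
python3 -c "
from cell import ctrl
print(ctrl.finish_job())"
```

```text
the job is handed in; nothing more can be done
None
```

The job is done and handed in at about 59 s of the 210 s allowed. All three red tubs are stacked on the red pad and both blue tubs on the blue pad. The stage has been indexed twice and rests at the third hole, with the arm clear of everything.

**Last checks**
- **Red column:** the three tubs were within about 4 mm of one another when placed. The middle tub is the odd one out, and the column centre is about 1 mm off the pad centre.
- **Blue column:** the two tubs were within about 0.3 mm of each other and about 2 mm off the pad centre.
- **Stage angle:** the pads had the same angle (about −20.9°) after each index as at the start.
- **Plunger:** I judged it home from the grip height and pull. The final grip height was 37.9 mm against 37.7 mm before the pull, with about 5 N on the tool. The images were too coarse to confirm it: the knob top appeared about 1.5 pixels higher than expected, within my reading error.

**Disagreements and gaps**
- The two cameras differed by 2 to 3 mm in y throughout, so I used their mean.
- I saw no grip slackening and no blue tub being knocked aside.
- I never disturbed the bystanders knowingly, but I checked them only by eye.

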